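# Drift, bolt and clear: closing an instrument housing in the heat-treatment shop

### The arm

A 6-joint arm with a two-finger parallel gripper is mounted at the origin on the work surface. World frame = base frame: x ahead of the robot, y to its left, z up, the work surface at z = 0. Lengths are in m, angles in rad, forces in N, time in s.
With the tool pointing down it reaches from about 0.375 to 0.975 m from the base axis. Payload 3.8 kg.
Tool frame: the origin (TCP) lies midway between the tips of the shut fingers; the grasp point (between the pads) lies 19 mm behind it; z points along the fingers, y is the line along which they close (so a half turn about z gives the same grasp; the last joint's range is limited). The gripper opens to 85 mm and grips with 20 to 120 N. Pads are 22 mm wide; open, the fingers measure 114 mm over their backs; the gripper's body (76 mm by 85 mm) begins 54 mm behind the grasp point. The pads swing forward as they close: fully open they stand 13 mm farther back than shut.
Start: joints at [1.213, 0.264, 1.604, -0, 1.274, -0.037], TCP at [0.213, 0.641, 0.231] pointing down, gripper open.
Joint ranges: [-2.63, 2.63], [-0.94, 2.18], [0.31, 2.57], [-1.31, 4.45], [0, 2.66], [-2.55, 2.55]. Speed limits (rad/s): [2.57, 2.57, 3.14, 3.14, 3.14, 3.14].

### API

Orientations are given as a rotation vector (axis times angle).
In Python, from workcell import bot gives the robot as it stands.
- The arm moves only by the tool step_arm, never from a script. Its argument "motion" is a list of rows, each a list of 5 numbers: the finger opening in cm, from 0 to 8.54, then the shift along the tool's x, y, z in cm, then the turn about the tool's z in degrees. In form: [[claw, dx, dy, dz, twist], ...]. A call has 1 to 20 rows; each row is the pose to reach, as a shift and turn from the pose commanded when the call began, along the tool's axes at that moment; what a row does not reach only later rows make up. A row lasts 1/10 s, in which the tool goes at most 50 mm and 8.59 degrees, less where a joint would pass 70% of its speed; a pose out of reach is approached as far as the arm can. A call with a gripper value outside its range is refused whole. The fingers move at their own pace and stop on an object; "force" is the grip in N (left out, the last holds). Time passes only in rows, so rows that repeat a pose let the fingers close. It gives the time, the measured TCP pose, the force, the opening and the grip force at its end, in the units of the state.
- bot.read_state(): the state, without advancing time (a new reading comes with each control period).
- bot.read_camera(name): name is "scene" or "top" or "wrist"; returns (picture, depth): 420x560x3 uint8, red, green, blue; 420x560 float32, m along the optical axis (not along the pixel's ray), 0 where there is no reading.
- bot.calibration(name): a dict with "mtx" (3x3 intrinsics, pixels), "origin" and "orientation" of the camera in the world; the wrist camera has in their place "T_tool_cam" (4x4, takes a point from camera to tool coordinates, whose origin is the TCP and whose axes are the flange's). Camera axes: x right, y up, looking along -z (the intrinsics and any distortion apply to the point x, -y, -z); pixel columns grow to the right and rows downward; lengths in m; the calibration is good to about 2 mm. The wrist camera is an equidistant fisheye: a pixel r from the principal point sees the ray r / f radians off the axis. A picture is of the moment at which its call begins: read the wrist's pose just before it. calibration takes no time and is no camera call.
- bot.finish_job(): hands the job in; it is judged then, once.
The state is a dict: "time": time; "q": joint angles; "joint_vel": joint speeds; "joint_torque": joint torques, N m; "tool_pos": TCP position; "tcp_rot": TCP orientation; "wrist_force": force on the tool from outside, world axes, zero at the start; "torque": the same for the moment, N m; "width": opening from 0.0 (shut) to 1.0 (fully open); "grip_force": force on a finger pad.
Only numpy, scipy, OpenCV 4.12 (cv2) and the standard library are available. Lean on these libraries where they do the work, as an engineer would, in place of code of your own. Each camera call takes 0.05 s, during which the arm holds its last target. There are 200 camera calls.

### The job

Close the housing on the bench: push the drift pin fully down through the cover's corner hole opposite the stud to draw the holes into line, and while it stands there drop a bolt fully home, upright, into each of the two other open corner holes; only then draw the pin, drop the third bolt fully home in its place and hang the pin back, fully down, in any free hole of the stand. Clear away the old hardware lying on the bench, in any order: the forked clamps into the rectangular tray, the eye bolts into the round pan. Leave the hammer, wrench, fire brick, collar and oil can where they are.

Things in the scene. Friction and masses are not known exactly. Their poses are not given: they have to be found in the camera images.
- housing: Dark steel instrument housing, a fixed block 134 mm (x) by 110 mm (y) by 55 mm high; origin at the centre of its underside. Three vertical round holes, 18.5 mm wide, go right through it (see hole_pin, hole_a, hole_b); at the fourth corner (x -46, y +34 mm) a fixed stud and nut, 30 mm wide, rise to 34 mm above the block's top.
- hole_pin (a point): Mouth of the housing's hole at (+46, -34) mm, on the block's top face (under the cover): the corner diagonally opposite the stud, where the drift pin goes first and the last bolt in the end.
- hole_a (a point): Mouth of the housing's hole at (+46, +34) mm, on the block's top face, for a bolt.
- hole_b (a point): Mouth of the housing's hole at (-46, -34) mm, on the block's top face, for a bolt.
- cover: Aluminium cover plate 130 x 106 mm, 12 mm thick, about 0.8 kg, lying flat on the housing and held down loosely by the nut; a round boss 40 mm across and 12 mm high is at its middle. It has 18.5 mm holes over the housing's holes, but starts turned 0.022 to 0.04 rad about the stud, so that the corner holes are 1.5 to 5 mm out of line until something tapered draws them together. Origin: centre of the stud's hole on its underside; x and y as the housing's when aligned.
- cover_pin_hole (a point): Mouth of the cover's corner hole opposite the stud, on the cover's top face (12 mm above the housing's top).
- stand: Fixed square table-like stand of dark steel, 116 x 116 mm, its top plate 68 mm high, with four 21.5 mm square holes through it, centred at x and y of plus or minus 30 mm; at the start the drift pin and three bolts hang in them, in any order. Origin at the centre of its underside.
- drift_grip (a point): The drift pin: a steel pin hanging upright, told from the bolts by its longer, dark handle (27 mm diameter, 45 mm high). Point: centre of the handle, 22.5 mm above the underside that rests on plate or stand. Below the handle 26 mm of straight shank 17.5 mm thick, then a taper 36 mm long to a tip 6 mm wide; 0.25 kg; z points from tip to handle. Brought straight down over the housing's hole with 5 to 20 N it wedges the cover into line.
- bolt0_head (a point): One of three equal plain-shanked steel bolts (dropped in, not screwed), hanging upright. Point: centre of the round head, 28 mm in diameter and 30 mm high, so 15 mm above the head's underside. Shank 16 mm thick, 50 mm long below the head, its last 5 mm tapered; 0.2 kg; z points from shank to head.
- bolt1_head (a point): One of three equal plain-shanked steel bolts (dropped in, not screwed), hanging upright. Point: centre of the round head, 28 mm in diameter and 30 mm high, so 15 mm above the head's underside. Shank 16 mm thick, 50 mm long below the head, its last 5 mm tapered; 0.2 kg; z points from shank to head.
- bolt2_head (a point): One of three equal plain-shanked steel bolts (dropped in, not screwed), hanging upright. Point: centre of the round head, 28 mm in diameter and 30 mm high, so 15 mm above the head's underside. Shank 16 mm thick, 50 mm long below the head, its last 5 mm tapered; 0.2 kg; z points from shank to head.
- tray: Fixed rectangular open tray of dark steel, for clamps: 150 (x) x 130 (y) mm, 45 mm high, walls 4 mm. Origin at the centre of its underside.
- pan: Fixed round open aluminium pan, for eye bolts: 140 mm across at the bottom, 156 mm at the rim, 45 mm high, walls 4 mm. Origin at the centre of its underside.
- clamp0_mid (a point): An old forked clamp lying flat (may be absent): dark steel bar 100 mm long (x), 30 mm wide (y), 14 mm thick, with a 12 mm slot between two prongs at the +x end; about 0.25 kg. Point: its centre, half-way up.
- clamp1_mid (a point): An old forked clamp lying flat (may be absent): dark steel bar 100 mm long (x), 30 mm wide (y), 14 mm thick, with a 12 mm slot between two prongs at the +x end; about 0.25 kg. Point: its centre, half-way up.
- eye0_shank (a point): An old eye bolt lying flat (may be absent): plain round shank 14 mm thick along x, with a ring of 46 mm outer diameter and 14 mm thick at its +x end; 104 mm long, about 0.18 kg. Point: middle of the free part of the shank, half-way up, 36 mm from the ring's centre and 45 mm from the shank's end.
- eye1_shank (a point): An old eye bolt lying flat (may be absent): plain round shank 14 mm thick along x, with a ring of 46 mm outer diameter and 14 mm thick at its +x end; 104 mm long, about 0.18 kg. Point: middle of the free part of the shank, half-way up, 36 mm from the ring's centre and 45 mm from the shank's end.
- hammer: Bystander: hammer, 260 mm long, lying at the far side. Origin at the middle of its length, on the bench.
- wrench: Bystander: open-ended wrench, 200 mm long, lying at the far side. Origin at its middle, on the bench.
- firebrick: Bystander: terracotta half fire brick 100 x 114 x 64 mm. Origin at the centre of its underside.
- collar: Bystander: steel shaft collar, a ring 48 mm wide and 22 mm high. Origin at the centre of its underside.
- oilcan: Bystander: grey oil can, 60 mm in diameter, 130 mm high. Origin at the centre of its underside.

How it is judged:
By the outcome, as a careful person would: the job done as asked, in the order asked, and still so for the second after the job is handed in, with the robot touching nothing.
Of clamp0, clamp1, eye0, eye1 only 2 to 4 are there at a start; the rules pass over those that are not, and their reading is None.
At some moment in a run one of clamp0, clamp1, eye0, eye1 may be knocked a few centimetres aside while the robot is not near it.
It also fails if it takes over 210 s, if anything falls off the work surface, if the arm or the gripper's body presses on something with over 40 N, if the wrist force passes 120 N, or if a joint passes its speed limit or range.

## Working session

There is one attempt and no reset: what is moved stays moved. The work goes in short steps, Python scripts to look and compute and a tool call to move; the robot and the scene stay as the last step left them, time stands still between calls to the robot, and variables do not carry over. Pictures are saved under pics/ and viewed, at most 14 in all, crops included, and the job is handed in when it is done.

Besides the shell and the picture viewer there is one more tool, called after ">>>" as a command line: name --pt "numbers of a row" for each row, then --argument value for the rest. step_arm: Moves the arm, as the interface text tells. Its arguments: {"type":"object","properties":{"motion":{"type":"array","items":{"type":"array","items":{"type":"number"}}},"force":{"type":"number"}},"required":["motion"]}

```bash
ls; mkdir -p pics
cat > h.py <<'E'
import numpy as np, cv2
from scipy.spatial.transform import Rotation as R
from workcell import bot
def snap(n,fn=None):
    s=bot.read_state(); p,d=bot.read_camera(n)
    if fn: cv2.imwrite('pics/'+fn,p[...,::-1]); np.save('pics/'+fn+'.npy',d)
    return s,p,d
def cam(n,s=None):
    c=bot.calibration(n); K=np.array(c['mtx'])
    if n=='wrist':
        T=np.array(c['T_tool_cam']); Rt=R.from_rotvec(s['tcp_rot']).as_matrix()
        return K,Rt@T[:3,:3],Rt@T[:3,3]+np.array(s['tool_pos'])
    o=np.array(c['orientation']); Rm=R.from_rotvec(o).as_matrix() if o.size==3 else o
    return K,Rm,np.array(c['origin'])
def rays(n,uv,s=None):
    K,Rm,o=cam(n,s); uv=np.atleast_2d(np.array(uv,float))
    x=(uv[:,0]-K[0,2])/K[0,0]; y=(uv[:,1]-K[1,2])/K[1,1]
    if n=='wrist':
        t=np.hypot(x,y); k=np.where(t>1e-9,np.sin(t)/np.maximum(t,1e-9),1); d=np.c_[x*k,-y*k,-np.cos(t)]
    else: d=np.c_[x,-y,-np.ones(len(x))]
    return o,d@Rm.T
def onplane(n,uv,z,s=None):
    o,d=rays(n,uv,s); return o+d*((z-o[2])/d[:,2])[:,None]
def cloud(n,d,s=None):
    H,W=d.shape; u,v=np.meshgrid(np.arange(W),np.arange(H))
    K,Rm,o=cam(n,s); _,r=rays(n,np.c_[u.ravel(),v.ravel()],s)
    dc=r@Rm; r=r/(-dc[:,2:3])
    P=o+r*d.ravel()[:,None]; P[d.ravel()<=0]=np.nan
    return P.reshape(H,W,3)
def proj(n,P,s=None):
    K,Rm,o=cam(n,s); c=(np.atleast_2d(P)-o)@Rm; x,y,z=c[:,0],-c[:,1],-c[:,2]
    if n=='wrist':
        r=np.hypot(x,y); t=np.arctan2(r,z); k=np.where(r>1e-9,t/np.maximum(r,1e-9),1); x,y=x*k,y*k
    else: x,y=x/z,y/z
    return np.c_[K[0,0]*x+K[0,2],K[1,1]*y+K[1,2]]
E
python3 - <<'E'
from h import *
for n in('top','scene','wrist'):
    print(n,bot.calibration(n))
snap('top','top0.png');snap('scene','scene0.png'); s,_,_=snap('wrist','wrist0.png'); print(s)
E
```

```text
pics
top {'mtx': array([[421.69177445,   0.        , 271.29028173],
       [  0.        , 421.69177445, 214.75287036],
       [  0.        ,   0.        ,   1.        ]]), 'origin': array([ 0.51988108, -0.00418653,  1.29492944]), 'orientation': array([ 0.06314729, -0.03301759, -1.54732269])}
scene {'mtx': array([[418.88811603,   0.        , 286.02021311],
       [  0.        , 418.88811603, 210.48240285],
       [  0.        ,   0.        ,   1.        ]]), 'origin': array([1.21807203, 0.40282083, 0.87244158]), 'orientation': array([0.45496465, 0.80672867, 2.00689147])}
wrist {'mtx': array([[325.1922621 ,   0.        , 285.62726878],
       [  0.        , 325.1922621 , 207.2814664 ],
       [  0.        ,   0.        ,   1.        ]]), 'T_tool_cam': array([[-1.28853526e-03,  9.47136133e-01,  3.20829372e-01,
         8.43044653e-02],
       [ 9.99998600e-01,  1.56289400e-03, -5.97638297e-04,
         2.88783983e-04],
       [-1.06746713e-03,  3.20828153e-01, -9.47136821e-01,
        -1.43081500e-01],
       [ 0.00000000e+00,  0.00000000e+00,  0.00000000e+00,
         1.00000000e+00]])}
{'time': 0.1, 'q': array([ 1.21306435e+00,  2.64703194e-01,  1.60529284e+00, -3.62716455e-05,
        1.27370141e+00, -3.68806624e-02]), 'joint_vel': array([-0.00195065, -0.00179457, -0.00100158,  0.00052897,  0.00049721,
       -0.00016224]), 'joint_torque': array([ 6.44682514e-04, -5.16713011e+01, -3.68588555e+01, -1.60724917e-04,
        6.42051600e-03, -2.51876514e-05]), 'tool_pos': array([0.21263725, 0.63990691, 0.23003951]), 'tcp_rot': array([-0.50175575, -3.10087993,  0.00325233]), 'wrist_force': array([-0.17220551, -0.03063175,  0.14975358]), 'torque': array([-0.02485516,  0.01069009, -0.04181947]), 'grip_force': 0.0, 'width': 1.00457825306006}
```

View pics/top0.png

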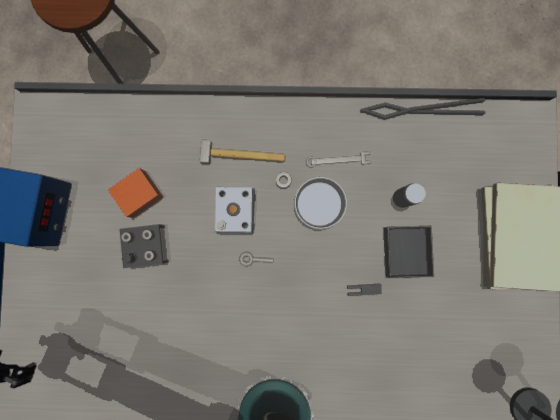

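View pics/scene0.png

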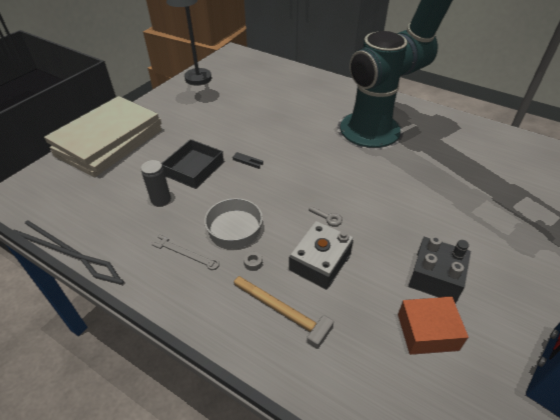

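The top view shows the stand at (142,245), with the dark pin at about (131,258). The housing is at (235,210) with its stud at (221,226), the pan at (321,203), the tray at (409,251), one clamp at (364,290) and one eye bolt at (257,260). The scene view agrees, with the tall dark handle at the stand's right-hand corner.

Run:
```python
from h import *
d=np.load('pics/top0.png.npy'); P=cloud('top',d); im=cv2.imread('pics/top0.png')
for n,uv in dict(stand=(137,247),housingtop=(228,200),boss=(233,210),pan=(321,203),tray=(409,251),clamp=(368,290),eye=(262,260),pin=(131,257),b1=(126,237),b2=(147,235),b3=(150,256),stud=(221,226),brick=(134,192),collar=(284,180)).items():
    print(n,P[uv[1],uv[0]].round(3), end=' | ')
print()
cs=bot.calibration('scene')
ds=np.load('pics/scene0.png.npy'); Q=cloud('scene',ds)
def comp(P,reg,zl,zh,name):
    x0,x1,y0,y1=reg
    m=(P[...,0]>x0)&(P[...,0]<x1)&(P[...,1]>y0)&(P[...,1]<y1)&(P[...,2]>zl)&(P[...,2]<zh)
    p=P[m]
    if len(p)<8: print(name,'few',len(p));return
    r=cv2.minAreaRect((p[:,:2]*1000).astype(np.float32)); print(name,len(p),'med',np.median(p,0).round(4),'rect',np.round(r[0],1),np.round(r[1],1),round(r[2],1))
def at(u,v,w):
    c=P[v,u]; return (c[0]-w,c[0]+w,c[1]-w,c[1]+w)
for C,nm in((P,'top'),(Q,'scene')):
    comp(C,at(364,290,.09),.006,.03,nm+' clamp')
    comp(C,at(257,260,.09),.006,.03,nm+' eye')
    comp(C,at(137,247,.11),.06,.075,nm+' standtop')
    comp(C,at(137,247,.11),.08,.13,nm+' heads')
    comp(C,at(235,205,.11),.055,.072,nm+' cover')
    comp(C,at(409,251,.11),.03,.05,nm+' tray')
    comp(C,at(321,203,.10),.03,.05,nm+' pan')
c=im[170:280,100:280]; cv2.imwrite('pics/c0.png',cv2.resize(c,None,fx=4.4,fy=4.4,interpolation=cv2.INTER_CUBIC))
```

```text
stand [0.492 0.409 0.07 ] | housingtop [0.635 0.148 0.069] | boss [0.606 0.131 0.079] | pan [ 0.638 -0.13   0.007] | tray [ 0.498 -0.398  0.007] | clamp [ 0.379 -0.273  0.016] | eye [0.461 0.046 0.013] | pin [0.464 0.414 0.105] | b1 [0.52  0.432 0.099] | b2 [0.527 0.372 0.099] | b3 [0.468 0.361 0.102] | stud [0.558 0.163 0.089] | brick [0.654 0.428 0.063] | collar [ 0.709 -0.015 -0.006] | 
top clamp 378 med [ 0.3844 -0.2747  0.0134] rect [ 382.3 -263.1] [175.9 174.6] 88.2
top eye 267 med [0.4634 0.0825 0.012 ] rect [462.4  61.7] [164.1 157.7] 88.8
top standtop 1246 med [0.4987 0.4    0.0675] rect [522.1 403.5] [168.4 118.6] 7.6
top heads 369 med [0.4821 0.4135 0.0988] rect [496. 398.] [86.2 87.3] 7.6
top cover 1364 med [0.6108 0.1278 0.0667] rect [609.2 130.1] [109.3 133.2] 89.9
top tray 411 med [ 0.4947 -0.3983  0.0434] rect [ 498.4 -389.7] [150.1 132. ] 2.8
top pan 375 med [ 0.6459 -0.1371  0.0425] rect [ 636.6 -124.6] [152.6 152. ] 2.1
scene clamp 285 med [ 0.3891 -0.2721  0.0135] rect [ 391.2 -285.9] [ 84.7 153. ] 35.4
scene eye 227 med [0.4658 0.0876 0.012 ] rect [443.4  38.6] [170.7  63.2] 61.0
scene standtop 1492 med [0.514  0.4062 0.0674] rect [521.9 406.2] [173.6 116.3] 8.0
scene heads 611 med [0.4839 0.4193 0.0971] rect [497.5 402.3] [89.3 86.9] 7.9
scene cover 1643 med [0.6252 0.1367 0.0665] rect [609.4 134.7] [110.3 137.6] 89.4
scene tray 562 med [ 0.5015 -0.3841  0.0397] rect [ 498.5 -385.9] [155.1 134.7] 2.5
scene pan 576 med [ 0.6279 -0.1285  0.0406] rect [ 636.7 -120.8] [155.1 154.2] 3.7
```

View pics/c0.png

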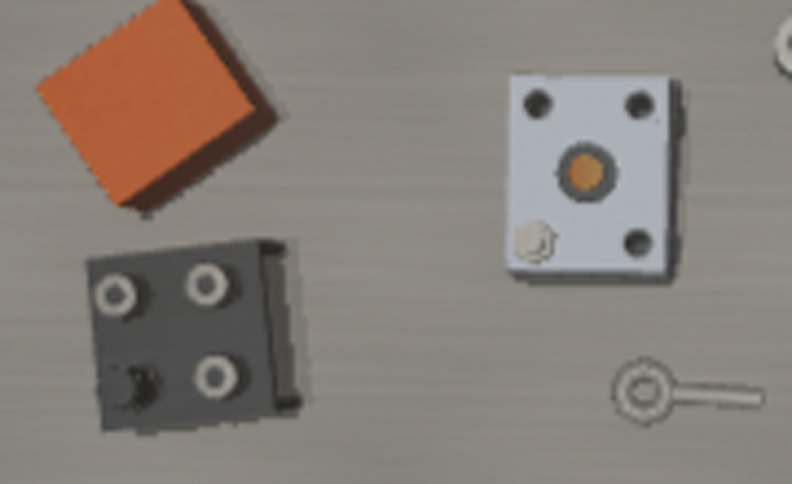

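The crop shows the stand with three light-headed bolts and the dark pin at bottom left. The cover shows three open holes, with the stud at bottom left. The eye bolt's ring faces left (+y). Next I'll move over the stand for a close look.

```bash
cat >> h.py <<'E'
def move(pos,yaw=None,s=None):
    "tool-frame cm shift and twist to bring TCP to pos with tool x at world yaw (deg)"
    s=s or bot.read_state(); M=R.from_rotvec(s['tcp_rot']).as_matrix()
    dl=M.T@(np.array(pos)-s['tool_pos'])*100
    y0=np.degrees(np.arctan2(M[1,0],M[0,0])); tw=0 if yaw is None else -((yaw-y0+180)%360-180)
    print('move',dl.round(2),'twist',round(tw,1),'| now',np.round(s['tool_pos'],4),'yaw',round(y0,2),'tilt z',M[:,2].round(4),'q6',round(s['q'][5],2),'F',np.round(s['wrist_force'],1),'w',round(s['width']*8.54,2),'t',s['time'])
E
python3 -c "
from h import *
move((.496,.400,.22),187.7)"
```

```text
move [-34.46 -13.84   1.05] twist -26.1 | now [0.2126 0.64   0.2302] yaw 161.62 tilt z [-6.0e-04 -1.7e-03 -1.0e+00] q6 -0.04 F [-0.6 -0.1  0.4] w 8.54 t 0.15
```

>>> step_arm --pt "4.5 -34.5 -13.8 1 -26.1" --pt "4.5 -34.5 -13.8 1 -26.1" --pt "4.5 -34.5 -13.8 1 -26.1" --pt "4.5 -34.5 -13.8 1 -26.1" --pt "4.5 -34.5 -13.8 1 -26.1" --pt "4.5 -34.5 -13.8 1 -26.1" --pt "4.5 -34.5 -13.8 1 -26.1" --pt "4.5 -34.5 -13.8 1 -26.1" --pt "4.5 -34.5 -13.8 1 -26.1" --pt "4.5 -34.5 -13.8 1 -26.1"

```text
time: 1.15
tool_pos: [0.4967, 0.4004, 0.2208]
tcp_rot: [0.209, -3.133, -0.0]
wrist_force: [0.7, 0.7, 0.1]
width: 0.527
grip_force: 0.0
```

Run:
```python
from h import *
import pickle
s,p,d=snap('wrist','w1.png'); pickle.dump(s,open('w1.pkl','wb'))
move((.496,.4,.22),187.7,s)
P=cloud('wrist',d,s)
m=(P[...,2]>.085)&(P[...,2]<.13)&(np.hypot(P[...,0]-.496,P[...,1]-.4)<.09)
n,lab,st,c=cv2.connectedComponentsWithStats(m.astype(np.uint8))
for i in range(1,n):
    if st[i,4]>80:
        q=P[lab==i]; zt=np.percentile(q[:,2],90); top=q[q[:,2]>zt-.006]; (cx,cy),r=cv2.minEnclosingCircle((top[:,:2]*1000).astype(np.float32)); print(st[i],c[i].round(0),'top z',zt.round(4),'centre',round(cx,1),round(cy,1),'r',round(r,1), np.round(top.mean(0),4))
```

```text
move [ 0.08 -0.03  0.08] twist -0.1 | now [0.4967 0.4004 0.2208] yaw -172.38 tilt z [-1.2e-03 -1.0e-04 -1.0e+00] q6 -1.07 F [0.7 0.7 0.1] w 4.5 t 1.15
[235 148  33  34 854] [252. 164.] top z 0.0994 centre 469.8 368.6 r 13.9 [0.4691 0.369  0.0983]
[306 148  36  37 990] [323. 166.] top z 0.1142 centre 461.4 427.9 r 13.4 [0.4609 0.4275 0.1132]
[239 213  31  33 789] [254. 229.] top z 0.0994 centre 528.8 376.9 r 13.9 [0.5277 0.3772 0.0984]
[305 213  32  32 806] [320. 229.] top z 0.0995 centre 520.7 436.2 r 14.1 [0.5195 0.4359 0.0985]
```

View pics/w1.png

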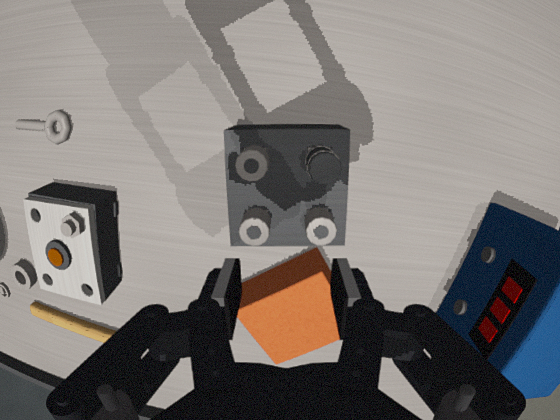

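Four heads are found on a clean 60 mm square, yawed about 8°. The pin is at (461,428) with its top at 0.114 m. I'll grasp the pin.

Run:
```python
from h import *
move((.4614,.4279,.14),188.0);move((.4614,.4279,.078),188.0)
```

```text
move [3.07 3.13 8.09] twist -0.3 | now [0.4961 0.401  0.2209] yaw -172.3 tilt z [-0.0011  0.     -1.    ] q6 -1.07 F [0.5 0.6 0. ] w 4.47 t 1.2
move [ 3.07  3.13 14.29] twist -0.3 | now [0.4961 0.401  0.2209] yaw -172.3 tilt z [-0.0011  0.     -1.    ] q6 -1.07 F [0.5 0.6 0. ] w 4.47 t 1.2
```

>>> step_arm --pt "4.5 3.1 3.1 6 0" --pt "4.5 3.1 3.1 9 0" --pt "4.5 3.1 3.1 12 0" --pt "4.5 3.1 3.1 14.2 0" --pt "4.5 3.1 3.1 14.2 0" --pt "4.5 3.1 3.1 14.2 0" --pt "1.5 3.1 3.1 14.2 0" --pt "1.5 3.1 3.1 14.2 0" --pt "1.5 3.1 3.1 14.2 0" --pt "1.5 3.1 3.1 14.2 0" --pt "1.5 3.1 3.1 14.2 0" --pt "1.5 3.1 3.1 14.2 0" --pt "1.5 3.1 3.1 14.2 0" --pt "1.5 3.1 3.1 14.2 0" --force 60

```text
time: 2.6
tool_pos: [0.4631, 0.4288, 0.0819]
tcp_rot: [-0.211, 3.132, 0.005]
wrist_force: [-1.3, 0.7, 6.0]
width: 0.298
grip_force: 59.3
```

Run:
```python
from h import *
move((.4614,.4279,.22),188.0);move((.609,.132,.22),180)
```

```text
move [  0.14  -0.03 -13.82] twist -0.3 | now [0.4631 0.4288 0.0819] yaw -172.31 tilt z [ 0.0028  0.0034 -1.    ] q6 -1.0 F [-1.3  0.7  6. ] w 2.54 t 2.6
move [-10.53 -31.33 -13.88] twist 7.7 | now [0.4631 0.4288 0.0819] yaw -172.31 tilt z [ 0.0028  0.0034 -1.    ] q6 -1.0 F [-1.3  0.7  6. ] w 2.54 t 2.6
```

>>> step_arm --pt "1.5 0 0 -4 0" --pt "1.5 0 0 -8 0" --pt "1.5 0 0 -12 0" --pt "1.5 0 0 -16 0" --pt "1.5 -3 -5 -16.8 1" --pt "1.5 -6 -10 -16.8 2" --pt "1.5 -9 -15 -16.8 4" --pt "1.5 -12 -20 -16.8 5" --pt "1.5 -15 -25 -16.8 7" --pt "1.5 -17 -29 -16.8 7.7" --pt "1.5 -17.5 -32 -16.8 7.7" --pt "1.5 -17.5 -32.3 -16.8 7.7" --pt "1.5 -17.5 -32.3 -16.8 7.7" --pt "1.5 -17.5 -32.3 -16.8 7.7"

```text
time: 4.0
tool_pos: [0.6781, 0.1306, 0.2466]
tcp_rot: [-0.002, -3.14, -0.001]
wrist_force: [-0.3, -0.1, -2.2]
width: 0.296
grip_force: 60.2
```

Run:
```python
from h import *
import pickle
s,p,d=snap('wrist','w2.png'); pickle.dump(s,open('w2.pkl','wb'))
move((.609,.132,.22),180,s)
c=p[60:360,130:430,::-1]; cv2.imwrite('pics/w2c.png',cv2.resize(c,(600,600),interpolation=cv2.INTER_CUBIC))
```

```text
move [6.91 0.14 2.67] twist -0.1 | now [0.6781 0.1306 0.2466] yaw 179.94 tilt z [-1.6e-03  6.0e-04 -1.0e+00] q6 -1.42 F [-0.3 -0.1 -2.2] w 2.53 t 4.0
```

View pics/w2c.png

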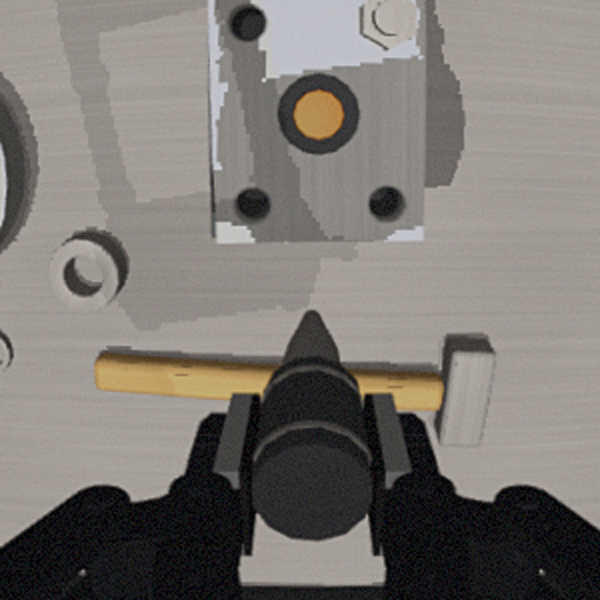

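The pin hangs upright in the grip, its tip at about full-image pixel (286,216). The cover's pin hole is at about (256,162), hole a at (323,162), hole b at (253,71) and the stud at (323,70). Next: the cover pose from the holes, and the housing pose from its side faces.

```bash
cat > hm.py <<'E'
from h import *
import pickle
s=pickle.load(open('w2.pkl','rb')); im=cv2.imread('pics/w2.png'); g=cv2.cvtColor(im,cv2.COLOR_BGR2GRAY)
pts={}
for n,(u,v) in dict(pin=(256.5,162),a=(323.5,162),b=(253.5,71)).items():
    w=13; u0,v0=int(u)-w,int(v)-w; c=cv2.resize(g[v0:v0+2*w,u0:u0+2*w],None,fx=4,fy=4,interpolation=cv2.INTER_CUBIC)
    m=(c<70).astype(np.uint8); k,l,st,ce=cv2.connectedComponentsWithStats(m); i=l[2*w*2,2*w*2]
    cn=max(cv2.findContours((l==i).astype(np.uint8),cv2.RETR_EXTERNAL,cv2.CHAIN_APPROX_NONE)[0],key=len)[:,0,:]
    uv=(cn+.5)/4-.5+[u0,v0]; Q=onplane('wrist',uv,.067,s)[:,:2]*1000
    e=cv2.fitEllipse(Q.astype(np.float32)); print(n,np.round(e[0],2),np.round(e[1],1)); pts[n]=np.array(e[0])
A=np.array([pts[k] for k in('pin','a','b')]); B=np.array([[46,-34],[46,34],[-46,-34]])
def fit(A,B):
    a=A-A.mean(0); b=B-B.mean(0); th=np.arctan2((b[:,0]*a[:,1]-b[:,1]*a[:,0]).sum(),(a*b).sum()); Rm=np.array([[np.cos(th),-np.sin(th)],[np.sin(th),np.cos(th)]]); t=A.mean(0)-Rm@B.mean(0); return th,Rm,t
th,Rm,t=fit(A,B); print('cover yaw',th,'centre',t,'res',(A-(B@Rm.T+t)).round(2).tolist()); st=Rm@[-46,34]+t; print('stud by cover',st)
nut=onplane('wrist',[(130+388/2,60+20/2)],.089,s)*1000; print('nut',nut)
# housing side faces
for n,P in(('scene',cloud('scene',np.load('pics/scene0.png.npy'))),('top',cloud('top',np.load('pics/top0.png.npy'))),('w1',cloud('wrist',np.load('pics/w1.png.npy'),pickle.load(open('w1.pkl','rb')))),('w2',cloud('wrist',np.load('pics/w2.png.npy'),s))):
    q=P[(P[...,2]>.012)&(P[...,2]<.05)]*1000; q=q-[*t,0]
    for ax,sg,L,W in((0,1,67,55),(0,-1,67,55),(1,1,55,67),(1,-1,55,67)):
        m=(abs(q[:,ax]-sg*L)<8)&(abs(q[:,1-ax])<W-6); r=q[m]
        if len(r)<40: continue
        f=np.polyfit(r[:,1-ax],r[:,ax],1)
        for _ in range(3):
            e=r[:,ax]-np.polyval(f,r[:,1-ax]); r2=r[abs(e)<2.5]; f=np.polyfit(r2[:,1-ax],r2[:,ax],1)
        print(n,'face','xy'[ax],sg,len(r2),'yaw',round((-f[0] if ax==0 else f[0]),4),'centre off',round(f[1]-sg*L,2))
s_tip=onplane('wrist',[(130+312/2,60+312/2)],s['tool_pos'][2]-.076,s); print('tip-tcp mm',(s_tip-s['tool_pos'])*1000)
E
python3 hm.py
```

```text
pin [654.62 101.84] [15.9 17.4]
a [653.93 169.09] [15.7 17.2]
b [563.52 100.35] [17.1 17.6]
cover yaw 0.01388238413730629 centre [608.53291026 134.87970237] res [[-0.38, 0.32], [-0.13, -0.42], [0.51, 0.11]]
stud by cover [562.06535686 168.23785701]
nut [[564.50983332 166.69144135  89.        ]]
scene face x 1 324 yaw -0.0092 centre off 0.16
scene face y 1 156 yaw -0.012 centre off -1.29
w1 face x -1 657 yaw -0.0129 centre off -0.81
w1 face y 1 1254 yaw -0.0135 centre off -1.49
tip-tcp mm [[ -3.3412275    1.23972103 -76.        ]]
```

Run:
```python
from h import *
import pickle
s=pickle.load(open('w2.pkl','rb'))
print((onplane('wrist',[(286,302.5)],s['tool_pos'][2]+.031,s)-s['tool_pos'])*1000)
move((.6546,.098,.156),179.3)
```

```text
[[-4.0995981   0.95887953 31.        ]]
move [ 2.32 -3.35  9.08] twist 0.7 | now [0.6779 0.1314 0.2468] yaw -179.98 tilt z [-1.3e-03  6.0e-04 -1.0e+00] q6 -1.42 F [ 0.3  0.3 -2.3] w 2.56 t 4.05
```

>>> step_arm --pt "1.5 1.2 -1.7 4 0.7" --pt "1.5 2.3 -3.3 7 0.7" --pt "1.5 2.3 -3.3 9.1 0.7" --pt "1.5 2.3 -3.3 9.1 0.7" --pt "1.5 2.3 -3.3 9.1 0.7" --pt "1.5 2.3 -3.3 9.1 0.7"

```text
time: 4.65
tool_pos: [0.6571, 0.0991, 0.1587]
tcp_rot: [0.016, 3.138, 0.001]
wrist_force: [0.7, -0.1, -1.5]
width: 0.296
grip_force: 60.2
```

Run:
```python
from h import *
import pickle
s,p,d=snap('wrist','w3.png'); pickle.dump(s,open('w3.pkl','wb'))
move((.6546,.098,.156),179.3,s)
for n,P in dict(holepin=(.6536,.099,.067),a=(.6544,.167,.067),b=(.5616,.1002,.067)).items(): print(n,proj('wrist',P,s).round(1))
c=p[110:260,210:360,::-1]; cv2.imwrite('pics/w3c.png',cv2.resize(c,(600,600),interpolation=cv2.INTER_CUBIC))
```

```text
move [ 0.25 -0.12  0.27] twist 0.1 | now [0.6571 0.0991 0.1587] yaw 179.4 tilt z [ 3.8e-03  6.0e-04 -1.0e+00] q6 -1.45 F [ 0.7 -0.1 -1.5] w 2.53 t 4.65
holepin [[284.1 208.1]]
a [[371.2 208. ]]
b [[284.2  84.7]]
```

View pics/w3c.png

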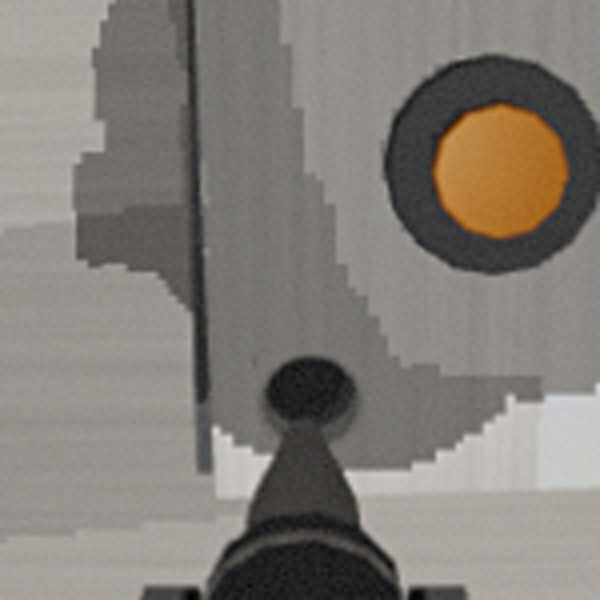

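The pin's tip is at crop (303,~415), just in front of the cover hole at crop (312,395), still about 15 mm above it. I'll read the settled pose and correct.

Run:
```python
from h import *
import pickle
s=pickle.load(open('w3.pkl','rb')); g=cv2.cvtColor(cv2.imread('pics/w3.png'),cv2.COLOR_BGR2GRAY)
for v in range(206,224,2): print(v,g[v,272:300].tolist())
print((onplane('wrist',[(285.8,214),(285.8,216),(285.8,218)],s['tool_pos'][2]-.076,s)-s['tool_pos'])*1000)
move((.6546,.098,.156),179.3)
```

```text
206 [118, 120, 116, 106, 87, 43, 22, 36, 28, 32, 35, 32, 17, 32, 30, 29, 33, 36, 37, 33, 37, 35, 25, 34, 47, 44, 67, 101]
208 [118, 117, 110, 92, 63, 30, 35, 26, 32, 28, 34, 34, 30, 29, 32, 27, 35, 28, 23, 31, 30, 23, 36, 43, 48, 42, 63, 86]
210 [119, 120, 105, 93, 76, 48, 30, 31, 27, 37, 38, 27, 29, 33, 27, 20, 28, 39, 28, 23, 32, 28, 46, 43, 43, 58, 76, 88]
212 [116, 117, 110, 94, 78, 70, 58, 44, 34, 35, 32, 32, 32, 21, 35, 31, 35, 43, 24, 40, 43, 45, 44, 46, 54, 75, 80, 92]
214 [122, 119, 116, 103, 88, 78, 80, 82, 55, 51, 40, 30, 39, 44, 50, 42, 45, 40, 40, 46, 43, 56, 61, 79, 78, 74, 84, 102]
216 [120, 118, 121, 109, 105, 100, 76, 78, 76, 82, 66, 64, 61, 64, 62, 61, 57, 51, 60, 70, 84, 79, 80, 81, 79, 90, 104, 109]
218 [115, 119, 114, 112, 110, 110, 103, 91, 72, 51, 63, 58, 51, 60, 56, 64, 59, 60, 67, 79, 76, 77, 81, 81, 99, 108, 110, 113]
220 [120, 119, 114, 110, 118, 116, 117, 110, 75, 61, 57, 63, 60, 63, 56, 55, 57, 56, 58, 68, 86, 101, 107, 109, 112, 115, 118, 112]
222 [202, 143, 114, 112, 118, 116, 113, 82, 58, 57, 59, 56, 61, 57, 67, 54, 59, 55, 51, 55, 86, 113, 116, 117, 116, 114, 113, 116]
[[ -4.46415503   1.12891259 -76.        ]
 [ -2.93450172   1.11124309 -76.        ]
 [ -1.39780299   1.09349534 -76.        ]]
move [ 0.27 -0.1   0.28] twist 0.1 | now [0.6573 0.099  0.1589] yaw 179.39 tilt z [ 4.2e-03  6.0e-04 -1.0e+00] q6 -1.45 F [ 0.1 -0.5 -2. ] w 2.54 t 4.7
```

>>> step_arm --pt "1.5 0.14 -0.1 0 0" --pt "1.5 0.14 -0.1 0.5 0" --pt "1.5 0.14 -0.1 1.0 0" --pt "1.5 0.14 -0.1 1.5 0" --pt "1.5 0.14 -0.1 2.0 0" --pt "1.5 0.14 -0.1 2.5 0" --pt "1.5 0.14 -0.1 3.0 0" --pt "1.5 0.14 -0.1 3.5 0" --pt "1.5 0.14 -0.1 4.0 0" --pt "1.5 0.14 -0.1 4.0 0" --force 80

```text
time: 5.7
tool_pos: [0.6543, 0.097, 0.1157]
tcp_rot: [0.018, 3.141, -0.0]
wrist_force: [1.6, 0.8, -3.5]
width: 0.29
grip_force: 79.4
```

>>> step_arm --pt "1.5 0 0 0.5 0" --pt "1.5 0 0 1.0 0" --pt "1.5 0 0 1.5 0" --pt "1.5 0 0 2.0 0" --pt "1.5 0 0 2.4 0" --pt "1.5 0 0 2.8 0" --pt "1.5 0 0 3.0 0" --pt "1.5 0 0 3.1 0" --pt "1.5 0 0 3.1 0" --pt "1.5 0 0 3.1 0"

```text
time: 6.7
tool_pos: [0.6548, 0.0974, 0.0852]
tcp_rot: [0.019, 3.14, 0.001]
wrist_force: [3.1, 5.4, -1.5]
width: 0.29
grip_force: 79.3
```

>>> step_arm --pt "1.5 0 0 0.2 0" --pt "1.5 0 0 0.4 0" --pt "1.5 0 0 0.6 0" --pt "1.5 0 0 0.6 0" --pt "1.5 0 0 0.6 0"

```text
time: 7.2
tool_pos: [0.655, 0.0974, 0.081]
tcp_rot: [0.019, 3.14, 0.002]
wrist_force: [-0.6, 4.3, 6.2]
width: 0.291
grip_force: 80.4
```

>>> step_arm --pt "4.5 0 0 0.5 0" --pt "4.5 0 0 0.4 0" --pt "4.5 0 0 0.2 0" --pt "4.5 0 0 0 0" --pt "4.5 0 0 -3 0" --pt "4.5 0 0 -7 0" --pt "4.5 0 0 -11 0" --pt "4.5 -1 3 -14 0" --pt "4.5 -2 3 -14 0" --pt "4.5 -2 3 -14 0" --pt "4.5 -2 3 -14 0" --pt "4.5 -2 3 -14 0"

```text
time: 8.4
tool_pos: [0.6729, 0.1257, 0.2166]
tcp_rot: [-0.019, -3.137, 0.002]
wrist_force: [0.1, -0.5, -0.4]
width: 0.527
grip_force: 0.0
```

Run:
```python
from h import *
import pickle
s,p,d=snap('wrist','w4.png'); pickle.dump(s,open('w4.pkl','wb'))
move((.4698,.3686,.16),188,s)
P=cloud('wrist',d,s)
m=(P[...,2]>.1)&(P[...,2]<.13)&(abs(P[...,0]-.65)<.04)&(abs(P[...,1]-.1)<.04)
q=P[m]; print('pin top',len(q),np.median(q,0),cv2.minEnclosingCircle((q[:,:2]*1000).astype(np.float32)))
for n,Q in dict(holepin=(.6536,.099,.067),a=(.6544,.167,.067),b=(.5616,.1002,.067)).items(): print(n,proj('wrist',Q,s).round(1))
c=p[60:300,160:440,::-1]; cv2.imwrite('pics/w4c.png',cv2.resize(c,(700,600),interpolation=cv2.INTER_CUBIC))
```

```text
move [20.58 24.04  5.73] twist -8.7 | now [0.6729 0.1257 0.2166] yaw 179.29 tilt z [-0.0047 -0.001  -1.    ] q6 -1.41 F [ 0.1 -0.5 -0.4] w 4.5 t 8.4
pin top 918 [0.65206494 0.09919408 0.11226166] ((653.2569580078125, 98.5117416381836), 13.620118141174316)
holepin [[255.6 173.1]]
a [[329.1 173. ]]
b [[254.1  72.5]]
```

View pics/w4c.png

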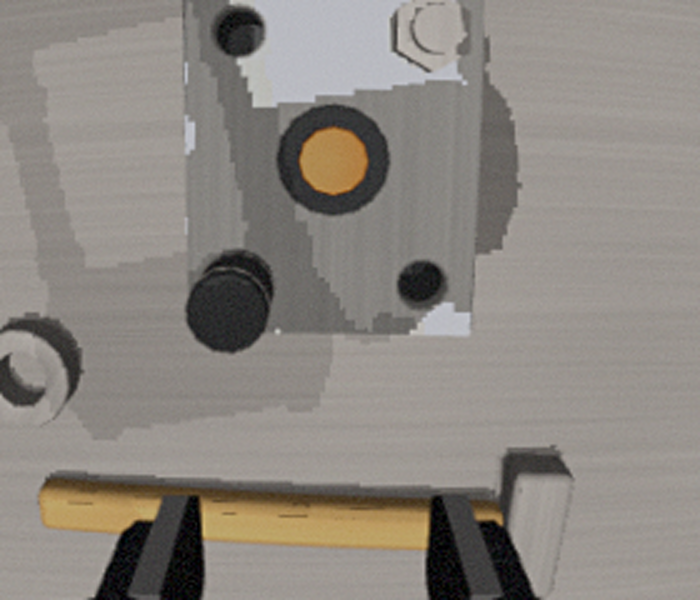

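The pin is fully seated with its top at 0.112 and its centre at (653,98.5). Hole a sits exactly where predicted; I'll refine a and b.

Run:
```python
from h import *
import pickle
s=pickle.load(open('w4.pkl','rb')); g=cv2.cvtColor(cv2.imread('pics/w4.png'),cv2.COLOR_BGR2GRAY)
for n,(u,v) in dict(a=(329,173),b=(256,72)).items():
    w=14; u0,v0=u-w,v-w; c=cv2.resize(g[v0:v0+2*w,u0:u0+2*w],None,fx=4,fy=4,interpolation=cv2.INTER_CUBIC)
    for t in(45,70):
        k,l,st,ce=cv2.connectedComponentsWithStats((c<t).astype(np.uint8)); i=l[2*w*2,2*w*2]
        cn=max(cv2.findContours((l==i).astype(np.uint8),cv2.RETR_EXTERNAL,cv2.CHAIN_APPROX_NONE)[0],key=len)[:,0,:]
        Q=onplane('wrist',(cn+.5)/4-.5+[u0,v0],.067,s)[:,:2]*1000; e=cv2.fitEllipse(Q.astype(np.float32)); print(n,t,np.round(e[0],2),np.round(e[1],1))
```

```text
a 45 [653.91 165.9 ] [13.2 16.3]
a 70 [654.27 166.1 ] [16.2 17.4]
b 45 [560.66 101.4 ] [29.  30.1]
b 70 [561.26 100.2 ] [16.1 17.7]
```

>>> step_arm --pt "4.5 20.7 24.0 0 -8.7" --pt "4.5 20.7 24.0 0 -8.7" --pt "4.5 20.7 24.0 0 -8.7" --pt "4.5 20.7 24.0 0 -8.7" --pt "4.5 20.7 24.0 0 -8.7" --pt "4.5 20.7 24.0 0 -8.7" --pt "4.5 20.7 24.0 0 -8.7" --pt "4.5 20.7 24.0 4 -8.7" --pt "4.5 20.7 24.0 6 -8.7" --pt "4.5 20.7 24.0 7 -8.7" --pt "4.5 20.7 24.0 7 -8.7"

```text
time: 9.55
tool_pos: [0.4694, 0.3674, 0.1468]
tcp_rot: [0.218, -3.13, 0.004]
wrist_force: [0.1, 0.2, -0.3]
width: 0.524
grip_force: 0.0
```

```bash
python3 -c "
from h import *
move((.4688,.3686,.074),188)"
```

```text
move [0.01 0.14 7.28] twist -0.0 | now [0.4694 0.3674 0.1468] yaw -172.02 tilt z [-0.0038 -0.003  -1.    ] q6 -1.09 F [ 0.1  0.2 -0.3] w 4.48 t 9.55
```

>>> step_arm --pt "4.5 0 0.1 3 0" --pt "4.5 0 0.1 6 0" --pt "4.5 0 0.1 7.2 0" --pt "4.5 0 0.1 7.2 0" --pt "4.5 0 0.1 7.2 0" --pt "1.5 0 0.1 7.2 0" --pt "1.5 0 0.1 7.2 0" --pt "1.5 0 0.1 7.2 0" --pt "1.5 0 0.1 7.2 0" --pt "1.5 0 0.1 7.2 0" --pt "1.5 0 0.1 7.2 0" --pt "1.5 0 0.1 7.2 0" --force 60

```text
time: 10.75
tool_pos: [0.4719, 0.3707, 0.0798]
tcp_rot: [-0.22, 3.13, 0.002]
wrist_force: [0.0, -1.9, 5.7]
width: 0.301
grip_force: 58.9
```

```bash
python3 -c "
from h import *
move((.4688,.3686,.074),188);move((.6544,.166,.22),179.3)"
```

```text
move [ 0.34 -0.17  0.58] twist 0.0 | now [0.4719 0.3707 0.0798] yaw -171.97 tilt z [ 0.0034  0.0018 -1.    ] q6 -1.09 F [ 0.  -1.9  5.7] w 2.57 t 10.75
move [-15.26 -22.8  -14.  ] twist 8.7 | now [0.4719 0.3707 0.0798] yaw -171.97 tilt z [ 0.0034  0.0018 -1.    ] q6 -1.09 F [ 0.  -1.9  5.7] w 2.57 t 10.75
```

>>> step_arm --pt "1.5 0 0 -4 0" --pt "1.5 0 0 -8 0" --pt "1.5 0 0 -12 0" --pt "1.5 -4 -5 -13 2" --pt "1.5 -8 -10 -13 4" --pt "1.5 -12 -15 -13 6" --pt "1.5 -15 -20 -13 8" --pt "1.5 -15.4 -22.9 -13 8.7" --pt "1.5 -15.4 -22.9 -10 8.7" --pt "1.5 -15.4 -22.9 -7.6 8.7" --pt "1.5 -15.4 -22.9 -7.6 8.7" --pt "1.5 -15.4 -22.9 -7.6 8.7" --pt "1.5 -15.4 -22.9 -7.6 8.7"

```text
time: 12.05
tool_pos: [0.6555, 0.1658, 0.1552]
tcp_rot: [0.017, 3.139, 0.001]
wrist_force: [0.4, -0.1, -2.0]
width: 0.302
grip_force: 60.0
```

Run:
```python
from h import *
import pickle
s,p,d=snap('wrist','w5.png'); pickle.dump(s,open('w5.pkl','wb'))
move((.6565,.1653,.15),179.3,s)
print('hole a',proj('wrist',(.6543,.1663,.067),s).round(1))
for k in('tip',): print('pred tip',proj('wrist',s['tool_pos']+np.array([-.0022,.001,-.0618]),s).round(1))
c=p[110:310,180:390,::-1]; cv2.imwrite('pics/w5c.png',cv2.resize(c,(630,600),interpolation=cv2.INTER_CUBIC))
```

```text
move [-0.1  -0.05  0.52] twist 0.1 | now [0.6555 0.1658 0.1552] yaw 179.38 tilt z [ 2.6e-03  8.0e-04 -1.0e+00] q6 -1.35 F [ 0.4 -0.1 -2. ] w 2.58 t 12.05
hole a [[285.  212.7]]
pred tip [[285.7 224.4]]
```

View pics/w5c.png

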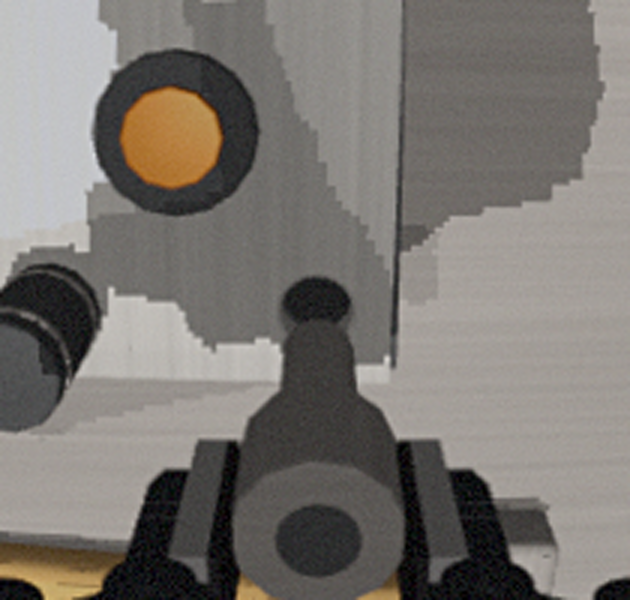

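>>> step_arm --pt "1.5 -0.13 -0.09 0 0" --pt "1.5 -0.13 -0.09 0.8 0" --pt "1.5 -0.13 -0.09 1.4 0" --pt "1.5 -0.13 -0.09 2.0 0" --pt "1.5 -0.13 -0.09 2.5 0" --pt "1.5 -0.13 -0.09 3.0 0" --pt "1.5 -0.13 -0.09 3.5 0" --pt "1.5 -0.13 -0.09 4.0 0" --pt "1.5 -0.13 -0.09 4.0 0"

```text
time: 13.0
tool_pos: [0.6561, 0.1642, 0.1125]
tcp_rot: [-0.019, -3.141, -0.001]
wrist_force: [1.3, 2.4, -3.0]
width: 0.302
grip_force: 59.7
```

>>> step_arm --pt "1.5 0 0 0.5 0" --pt "1.5 0 0 1.0 0" --pt "1.5 0 0 1.5 0" --pt "1.5 0 0 2.0 0" --pt "1.5 0 0 2.5 0" --pt "1.5 0 0 3.0 0" --pt "1.5 0 0 3.4 0" --pt "1.5 0 0 3.7 0" --pt "1.5 0 0 3.7 0"

```text
time: 13.9
tool_pos: [0.6568, 0.1646, 0.0788]
tcp_rot: [0.019, 3.14, 0.002]
wrist_force: [-3.5, 3.8, 10.3]
width: 0.301
grip_force: 61.4
```

>>> step_arm --pt "4.5 0 0 0 0" --pt "4.5 0 0 0 0" --pt "4.5 0 0 0 0" --pt "4.5 0 0 0 0" --pt "4.5 0 0 -3 0" --pt "4.5 0 0 -7 0" --pt "4.5 0 0 -11 0" --pt "4.5 0 0 -14 0" --pt "4.5 4 7 -14 -3" --pt "4.5 8 14 -14 -6" --pt "4.5 12 21 -12 -8.7" --pt "4.5 12.7 21.2 -10 -8.7" --pt "4.5 12.7 21.2 -7 -8.7" --pt "4.5 12.7 21.2 -7 -8.7" --pt "4.5 12.7 21.2 -7 -8.7"

```text
time: 15.4
tool_pos: [0.5286, 0.3772, 0.1427]
tcp_rot: [0.224, -3.128, 0.006]
wrist_force: [-0.0, 0.2, -0.2]
width: 0.526
grip_force: 0.0
```

Run:
```python
from h import *
s,p,d=snap('wrist','w6.png')
P=cloud('wrist',d,s); m=(P[...,2]>.085)&(P[...,2]<.105)&(np.hypot(P[...,0]-.5288,P[...,1]-.3769)<.025)
q=P[m]; print(len(q),cv2.minEnclosingCircle((q[:,:2]*1000).astype(np.float32)))
move((.5278,.3769,.074),188,s)
```

```text
1564 ((529.0913696289062, 376.6488342285156), 14.1765775680542)
move [0.04 0.   6.87] twist 0.2 | now [0.5286 0.3772 0.1427] yaw -171.81 tilt z [-0.0054 -0.0039 -1.    ] q6 -1.13 F [-0.   0.2 -0.2] w 4.49 t 15.4
```

>>> step_arm --pt "4.5 0.1 0 3 0" --pt "4.5 0.1 0 6 0" --pt "4.5 0.1 0 6.9 0" --pt "4.5 0.1 0 6.9 0" --pt "4.5 0.1 0 6.9 0" --pt "1.5 0.1 0 6.9 0" --pt "1.5 0.1 0 6.9 0" --pt "1.5 0.1 0 6.9 0" --pt "1.5 0.1 0 6.9 0" --pt "1.5 0.1 0 6.9 0" --pt "1.5 0.1 0 6.9 0" --pt "1.5 0.1 0 6.9 0"

```text
time: 16.65
tool_pos: [0.5325, 0.3779, 0.08]
tcp_rot: [-0.22, 3.13, 0.002]
wrist_force: [1.4, -2.4, 6.5]
width: 0.304
grip_force: 59.0
```

```bash
python3 -c "
from h import *
move((.5639,.0989,.20),179.3)"
```

```text
move [  0.74 -28.05 -12.04] twist 8.7 | now [0.5325 0.3779 0.08  ] yaw -171.96 tilt z [ 0.0042  0.0017 -1.    ] q6 -1.13 F [ 1.4 -2.4  6.5] w 2.59 t 16.65
```

>>> step_arm --pt "1.5 0 0 -4 0" --pt "1.5 0 0 -8 0" --pt "1.5 0 0 -12 0" --pt "1.5 0.1 -4 -13 2" --pt "1.5 0.3 -9 -13 4" --pt "1.5 0.4 -14 -13 6" --pt "1.5 0.6 -19 -13 8" --pt "1.5 0.6 -24 -13 8.7" --pt "1.5 0.6 -28 -13 8.7" --pt "1.5 0.6 -28 -9 8.7" --pt "1.5 0.6 -28 -7.4 8.7" --pt "1.5 0.6 -28 -7.4 8.7" --pt "1.5 0.6 -28 -7.4 8.7" --pt "1.5 0.6 -28 -7.4 8.7"

```text
time: 18.05
tool_pos: [0.5646, 0.1002, 0.1527]
tcp_rot: [0.016, 3.139, 0.001]
wrist_force: [0.1, -0.4, -1.5]
width: 0.303
grip_force: 60.2
```

Run:
```python
from h import *
import pickle
s,p,d=snap('wrist','w7.png'); pickle.dump(s,open('w7.pkl','wb'))
move((.5651,.0988,.15),179.3,s)
print('hole b',proj('wrist',(.5614,.1003,.067),s).round(1))
print('pred tip, far edge',proj('wrist',s['tool_pos']+np.array([[-.0037,.0015,-.062],[-.0092,.0015,-.062]]),s).round(1))
c=p[110:310,180:390,::-1]; cv2.imwrite('pics/w7c.png',cv2.resize(c,(630,600),interpolation=cv2.INTER_CUBIC))
```

```text
move [-0.05 -0.14  0.27] twist 0.1 | now [0.5646 0.1002 0.1527] yaw 179.41 tilt z [ 2.1e-03  4.0e-04 -1.0e+00] q6 -1.43 F [ 0.1 -0.4 -1.5] w 2.59 t 18.05
hole b [[284.4 211.3]]
pred tip, far edge [[286.4 222.3]
 [286.3 214.7]]
```

View pics/w7c.png

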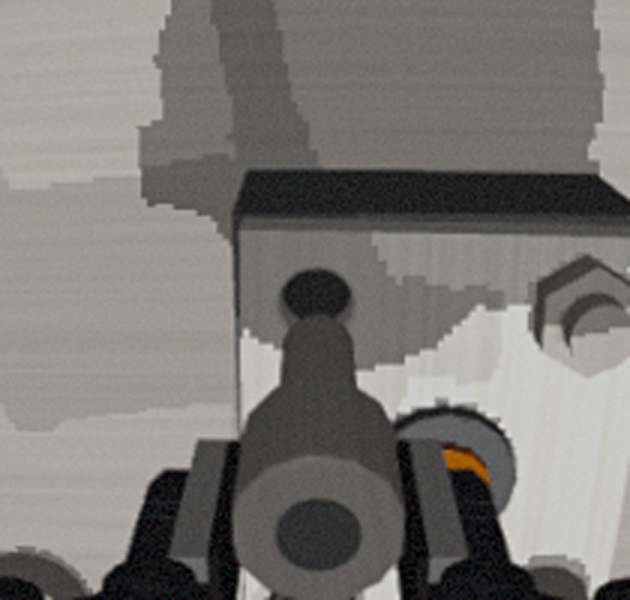

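>>> step_arm --pt "1.5 -0.05 -0.07 0 0" --pt "1.5 -0.05 -0.07 0.8 0" --pt "1.5 -0.05 -0.07 1.4 0" --pt "1.5 -0.05 -0.07 2.0 0" --pt "1.5 -0.05 -0.07 2.5 0" --pt "1.5 -0.05 -0.07 3.0 0" --pt "1.5 -0.05 -0.07 3.5 0" --pt "1.5 -0.05 -0.07 4.0 0" --pt "1.5 -0.05 -0.07 4.0 0"

```text
time: 19.0
tool_pos: [0.5639, 0.0985, 0.1104]
tcp_rot: [-0.019, -3.141, -0.001]
wrist_force: [-0.2, 1.6, -3.1]
width: 0.3
grip_force: 60.0
```

>>> step_arm --pt "1.5 0 0 0.5 0" --pt "1.5 0 0 1.0 0" --pt "1.5 0 0 1.5 0" --pt "1.5 0 0 2.0 0" --pt "1.5 0 0 2.5 0" --pt "1.5 0 0 3.0 0" --pt "1.5 0 0 3.3 0" --pt "1.5 0 0 3.5 0" --pt "1.5 0 0 3.5 0"

```text
time: 19.9
tool_pos: [0.5643, 0.0985, 0.0789]
tcp_rot: [-0.019, -3.141, -0.0]
wrist_force: [-7.0, 1.4, 15.5]
width: 0.302
grip_force: 62.0
```

>>> step_arm --pt "4.5 0 0 0 0" --pt "4.5 0 0 0 0" --pt "4.5 0 0 0 0" --pt "4.5 0 0 0 0" --pt "4.5 0 0 -3 0" --pt "4.5 0 0 -7 0" --pt "4.5 0 0 -11 0" --pt "4.5 -4 0 -13 0" --pt "4.5 -8.8 0 -13 0" --pt "4.5 -8.8 0 -13 0" --pt "4.5 -8.8 0 -13 0" --pt "4.5 -8.8 0 -13 0"

```text
time: 21.1
tool_pos: [0.651, 0.0972, 0.2051]
tcp_rot: [-0.019, -3.139, 0.0]
wrist_force: [0.2, -0.1, -0.1]
width: 0.52
grip_force: 0.0
```

Run:
```python
from h import *
s,p,d=snap('wrist','w8.png')
P=cloud('wrist',d,s)
for n,x,y,zl in(('pin',.6533,.0985,.1),('a',.6543,.1663,.08),('b',.5614,.1005,.08)):
    m=(P[...,2]>zl)&(P[...,2]<.13)&(np.hypot(P[...,0]-x,P[...,1]-y)<.022); q=P[m]; zt=np.percentile(q[:,2],70); q=q[q[:,2]>zt-.005]
    print(n,len(q),zt.round(4),cv2.minEnclosingCircle((q[:,:2]*1000).astype(np.float32)))
move((.653,.0985,.081),179.3,s)
```

```text
pin 889 0.1127 ((653.3484497070312, 98.60733795166016), 13.372802734375)
a 798 0.0978 ((654.1332397460938, 165.50564575195312), 13.929131507873535)
b 997 0.0978 ((560.9773559570312, 99.82780456542969), 14.028324127197266)
move [-0.23  0.14 12.41] twist 0.0 | now [0.651  0.0972 0.2051] yaw 179.32 tilt z [-2.6e-03 -3.0e-04 -1.0e+00] q6 -1.45 F [ 0.2 -0.1 -0.1] w 4.44 t 21.1
```

Both bolts are home, with head tops at 0.098. Next I'll draw the pin.

>>> step_arm --pt "4.5 -0.2 0.1 4 0" --pt "4.5 -0.2 0.1 8 0" --pt "4.5 -0.2 0.1 11 0" --pt "4.5 -0.2 0.1 12.4 0" --pt "4.5 -0.2 0.1 12.4 0" --pt "4.5 -0.2 0.1 12.4 0" --pt "1.5 -0.2 0.1 12.4 0" --pt "1.5 -0.2 0.1 12.4 0" --pt "1.5 -0.2 0.1 12.4 0" --pt "1.5 -0.2 0.1 12.4 0" --pt "1.5 -0.2 0.1 12.4 0" --pt "1.5 -0.2 0.1 12.4 0" --force 80

```text
time: 22.35
tool_pos: [0.6561, 0.0982, 0.0854]
tcp_rot: [0.019, 3.137, 0.0]
wrist_force: [-1.6, -1.3, 6.4]
width: 0.292
grip_force: 78.3
```

>>> step_arm --pt "1.5 0 0 -1 0" --pt "1.5 0 0 -2 0" --pt "1.5 0 0 -3 0" --pt "1.5 0 0 -4 0" --pt "1.5 0 0 -5 0" --pt "1.5 0 0 -6 0" --pt "1.5 0 0 -7 0" --pt "1.5 0 0 -8 0" --pt "1.5 0 0 -10 0" --pt "1.5 0 0 -13 0" --pt "1.5 0 0 -14.5 0" --pt "1.5 0 0 -14.5 0"

```text
time: 23.55
tool_pos: [0.6563, 0.0985, 0.2313]
tcp_rot: [0.019, 3.135, 0.001]
wrist_force: [0.7, 1.0, -1.7]
width: 0.295
grip_force: 78.8
```

```bash
python3 -c "
from h import *
move((.4714,.3686,.17),188)"
```

```text
move [18.85 26.78  6.03] twist -8.7 | now [0.6563 0.0985 0.2313] yaw 179.32 tilt z [ 6.7e-03  8.0e-04 -1.0e+00] q6 -1.45 F [ 0.7  1.  -1.7] w 2.52 t 23.55
```

>>> step_arm --pt "1.5 18.8 26.7 0 -8.7" --pt "1.5 18.8 26.7 0 -8.7" --pt "1.5 18.8 26.7 0 -8.7" --pt "1.5 18.8 26.7 0 -8.7" --pt "1.5 18.8 26.7 0 -8.7" --pt "1.5 18.8 26.7 0 -8.7" --pt "1.5 18.8 26.7 0 -8.7" --pt "1.5 18.8 26.7 0 -8.7" --pt "1.5 18.8 26.7 4 -8.7" --pt "1.5 18.8 26.7 6 -8.7" --pt "1.5 18.8 26.7 6 -8.7" --pt "1.5 18.8 26.7 6 -8.7" --pt "1.5 18.8 26.7 6 -8.7"

```text
time: 24.85
tool_pos: [0.4707, 0.3676, 0.1687]
tcp_rot: [-0.218, 3.132, 0.002]
wrist_force: [-1.0, 0.8, -2.7]
width: 0.293
grip_force: 79.3
```

Run:
```python
from h import *
s,p,d=snap('wrist','w9.png')
move((.4726,.3676,.0864),188,s)
print('hole',proj('wrist',(.4698,.3686,.068),s).round(1),'tip',proj('wrist',s['tool_pos']+np.array([-.0025,.001,-.0804]),s).round(1))
c=p[130:310,190:400,::-1]; cv2.imwrite('pics/w9c.png',cv2.resize(c,(630,540),interpolation=cv2.INTER_CUBIC))
```

```text
move [-0.17 -0.04  8.23] twist -0.0 | now [0.4707 0.3676 0.1687] yaw -172.02 tilt z [ 0.002   0.0012 -1.    ] q6 -1.09 F [-1.   0.8 -2.7] w 2.5 t 24.85
hole [[285.4 207.7]] tip [[285.8 214.6]]
```

View pics/w9c.png

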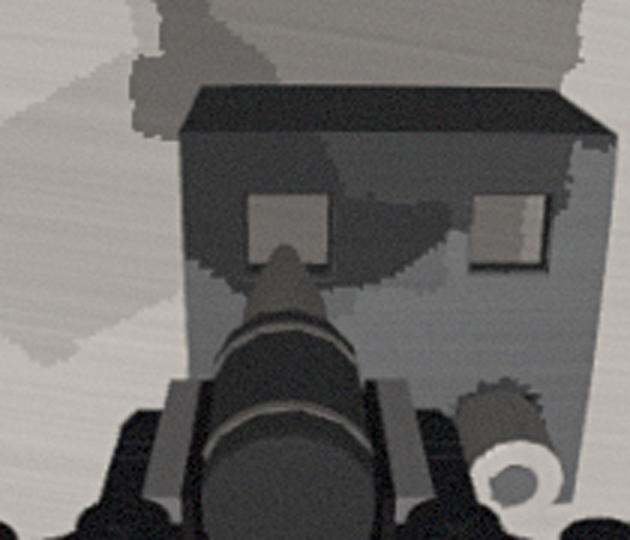

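The pin's tip is at crop (285,243), above the free square hole at crop (288,230). It's lined up, so I'll lower it.

>>> step_arm --pt "1.5 -0.15 0 1 0" --pt "1.5 -0.15 0 2 0" --pt "1.5 -0.15 0 3 0" --pt "1.5 -0.15 0 4 0" --pt "1.5 -0.15 0 5 0" --pt "1.5 -0.15 0 6 0" --pt "1.5 -0.15 0 7 0" --pt "1.5 -0.15 0 7.8 0" --pt "1.5 -0.15 0 8.1 0" --pt "1.5 -0.15 0 8.3 0" --pt "1.5 -0.15 0 8.5 0" --pt "1.5 -0.15 0 8.5 0"

```text
time: 26.1
tool_pos: [0.4711, 0.3677, 0.0861]
tcp_rot: [0.22, -3.134, 0.001]
wrist_force: [-7.3, -6.5, 16.8]
width: 0.289
grip_force: 81.8
```

Seated at 0.0861. I'll release, rise, and go to the last bolt at (520.7, 436.2).

>>> step_arm --pt "4.5 0 0 0 0" --pt "4.5 0 0 0 0" --pt "4.5 0 0 0 0" --pt "4.5 0 0 0 0" --pt "4.5 0 0 -4 0" --pt "4.5 0 0 -8 0" --pt "4.5 -3 3 -9 0" --pt "4.5 -5.9 6.0 -9 0" --pt "4.5 -5.9 6.0 -6 0" --pt "4.5 -5.9 6.0 -6 0" --pt "4.5 -5.9 6.0 -6 0"

```text
time: 27.2
tool_pos: [0.5195, 0.4342, 0.1404]
tcp_rot: [0.219, -3.13, 0.004]
wrist_force: [-0.5, -0.7, 0.3]
width: 0.526
grip_force: 0.0
```

Run:
```python
from h import *
s,p,d=snap('wrist','w10.png')
P=cloud('wrist',d,s)
for n,x,y,zl in(('bolt',.5207,.4362,.085),('pin',.4698,.3686,.1)):
    m=(P[...,2]>zl)&(P[...,2]<.13)&(np.hypot(P[...,0]-x,P[...,1]-y)<.025)
    q=P[m]; print(n,len(q),np.percentile(q[:,2],70),cv2.minEnclosingCircle((q[:,:2]*1000).astype(np.float32)))
move((.5195,.4362,.074),188,s)
```

```text
bolt 1586 0.09882352964000798 ((520.548828125, 436.2365417480469), 13.968292236328125)
pin 1901 0.1136290570737448 ((468.6800842285156, 369.19830322265625), 13.77294635772705)
move [-0.05  0.21  6.64] twist 0.0 | now [0.5195 0.4342 0.1404] yaw -171.98 tilt z [-0.0037 -0.003  -1.    ] q6 -1.05 F [-0.5 -0.7  0.3] w 4.49 t 27.2
```

>>> step_arm --pt "4.5 0.2 0.2 3 0" --pt "4.5 0.2 0.2 6 0" --pt "4.5 0.2 0.2 6.6 0" --pt "4.5 0.2 0.2 6.6 0" --pt "4.5 0.2 0.2 6.6 0" --pt "1.5 0.2 0.2 6.6 0" --pt "1.5 0.2 0.2 6.6 0" --pt "1.5 0.2 0.2 6.6 0" --pt "1.5 0.2 0.2 6.6 0" --pt "1.5 0.2 0.2 6.6 0" --pt "1.5 0.2 0.2 6.6 0" --pt "1.5 0.2 0.2 6.6 0" --force 60

```text
time: 28.45
tool_pos: [0.5201, 0.438, 0.0791]
tcp_rot: [-0.219, 3.13, 0.003]
wrist_force: [-0.6, -1.7, 6.7]
width: 0.306
grip_force: 59.0
```

```bash
python3 -c "
from h import *
move((.6558,.0978,.15),179.3)"
```

```text
move [ -8.71 -35.57  -7.13] twist 8.7 | now [0.5201 0.438  0.0791] yaw -171.98 tilt z [ 0.0033  0.0023 -1.    ] q6 -1.05 F [-0.6 -1.7  6.7] w 2.61 t 28.45
```

>>> step_arm --pt "1.5 0 0 -4 0" --pt "1.5 0 0 -8 0" --pt "1.5 0 0 -12 0" --pt "1.5 -1 -4 -13.5 1" --pt "1.5 -2 -9 -13.5 3" --pt "1.5 -3 -14 -13.5 5" --pt "1.5 -4.5 -19 -13.5 7" --pt "1.5 -6 -24 -13.5 8.7" --pt "1.5 -7 -29 -13.5 8.7" --pt "1.5 -8.5 -33 -13.5 8.7" --pt "1.5 -8.5 -35.6 -13 8.7" --pt "1.5 -8.5 -35.6 -9 8.7" --pt "1.5 -8.5 -35.6 -7.4 8.7" --pt "1.5 -8.5 -35.6 -7.4 8.7" --pt "1.5 -8.5 -35.6 -7.4 8.7" --pt "1.5 -8.5 -35.6 -7.4 8.7"

```text
time: 30.05
tool_pos: [0.6535, 0.0975, 0.1521]
tcp_rot: [0.017, 3.139, 0.001]
wrist_force: [0.1, -0.1, -0.8]
width: 0.303
grip_force: 60.0
```

Run:
```python
from h import *
s,p,d=snap('wrist','w11.png')
move((.654,.0975,.15),179.3,s)
print('hole',proj('wrist',(.6535,.0988,.067),s).round(1),'tip,edge',proj('wrist',s['tool_pos']+np.array([[-.0004,.0015,-.061],[-.006,.0015,-.061]]),s).round(1))
c=p[110:310,180:390,::-1]; cv2.imwrite('pics/w11c.png',cv2.resize(c,(630,600),interpolation=cv2.INTER_CUBIC))
```

```text
move [-0.05  0.    0.21] twist 0.1 | now [0.6535 0.0975 0.1521] yaw 179.4 tilt z [ 2.7e-03  4.0e-04 -1.0e+00] q6 -1.45 F [ 0.1 -0.1 -0.8] w 2.58 t 30.05
hole [[286.2 215.5]] tip,edge [[286.5 227.3]
 [286.4 219.6]]
```

View pics/w11c.png

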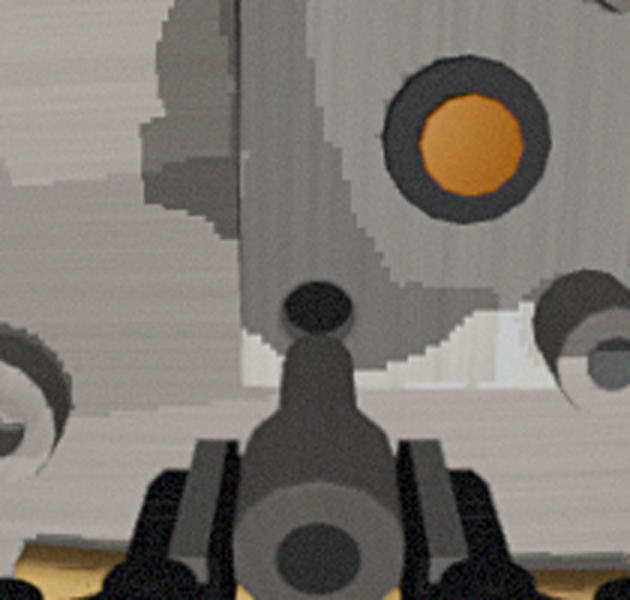

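>>> step_arm --pt "1.5 0.05 0 0 0" --pt "1.5 0.05 0 0.8 0" --pt "1.5 0.05 0 1.4 0" --pt "1.5 0.05 0 2.0 0" --pt "1.5 0.05 0 2.5 0" --pt "1.5 0.05 0 3.0 0" --pt "1.5 0.05 0 3.5 0" --pt "1.5 0.05 0 4.0 0" --pt "1.5 0.05 0 4.0 0"

```text
time: 31.0
tool_pos: [0.652, 0.0968, 0.1094]
tcp_rot: [-0.019, -3.141, -0.001]
wrist_force: [1.6, 2.6, -2.8]
width: 0.302
grip_force: 59.8
```

>>> step_arm --pt "1.5 0 0 0.5 0" --pt "1.5 0 0 1.0 0" --pt "1.5 0 0 1.5 0" --pt "1.5 0 0 2.0 0" --pt "1.5 0 0 2.5 0" --pt "1.5 0 0 3.0 0" --pt "1.5 0 0 3.3 0" --pt "1.5 0 0 3.5 0" --pt "1.5 0 0 3.5 0"

```text
time: 31.9
tool_pos: [0.6527, 0.0969, 0.078]
tcp_rot: [0.019, 3.14, 0.001]
wrist_force: [-3.2, 3.3, 11.8]
width: 0.303
grip_force: 61.5
```

>>> step_arm --pt "4.5 0 0 0 0" --pt "4.5 0 0 0 0" --pt "4.5 0 0 0 0" --pt "4.5 0 0 0 0" --pt "4.5 0 0 -4 0" --pt "4.5 0 0 -8 0" --pt "4.5 0 0 -12 0" --pt "4.5 0 0 -14 0" --pt "4.5 0 0 -14 0"

```text
time: 32.8
tool_pos: [0.6547, 0.0964, 0.2202]
tcp_rot: [0.019, 3.133, 0.001]
wrist_force: [0.7, -0.3, 0.4]
width: 0.525
grip_force: 0.0
```

Run:
```python
from h import *
s,p,d=snap('wrist','w12.png'); P=cloud('wrist',d,s)
for n,x,y,zl in(('last',.6533,.0985,.08),('a',.6543,.1663,.08),('b',.5614,.1005,.08)):
    m=(P[...,2]>zl)&(P[...,2]<.13)&(np.hypot(P[...,0]-x,P[...,1]-y)<.022); q=P[m]; print(n,len(q),np.percentile(q[:,2],70).round(4),cv2.minEnclosingCircle((q[:,:2]*1000).astype(np.float32)))
s,p,d=snap('top','top1.png'); T=cloud('top',d)
a=cv2.imread('pics/top0.png').astype(int); b=p[...,::-1].astype(int)
move((.40,-.10,.22),180,s)
# low things (0.006..0.03) on free bench near clamp & eye
for n,x,y in(('clamp',.384,-.275),('eye',.463,.065)):
    m=(T[...,2]>.005)&(T[...,2]<.03)&(abs(T[...,0]-x)<.11)&(abs(T[...,1]-y)<.13)
    k,l,st,c=cv2.connectedComponentsWithStats(m.astype(np.uint8))
    for i in range(1,k):
        if st[i,4]>60:
            q=T[l==i]; r=cv2.minAreaRect((q[:,:2]*1000).astype(np.float32)); print(n,st[i],q.mean(0).round(4),np.round(r[0]),np.round(r[1]),round(r[2],1))
```

```text
last 889 0.0979 ((653.076416015625, 97.59283447265625), 13.9789457321167)
a 906 0.0978 ((654.0546264648438, 165.58351135253906), 14.24665355682373)
b 892 0.0979 ((560.9932250976562, 99.3055191040039), 14.137362480163574)
move [ 25.08 -19.93  -0.37] twist -0.7 | now [0.6532 0.0963 0.2173] yaw 179.31 tilt z [ 3.8e-03  2.0e-04 -1.0e+00] q6 -1.45 F [-0.1 -0.3 -1.1] w 4.5 t 32.85
clamp [391 263  22  13  89] [ 0.436  -0.3708  0.0102] [ 443. -374.] [36. 61.] 0.3
clamp [347 284  35  12 308] [ 0.3809 -0.2667  0.0135] [ 380. -263.] [ 32. 103.] 4.1
eye [265 260  19   7  87] [0.4512 0.0104 0.0123] [452.  10.] [56. 15.] 87.3
```

View pics/top1.png

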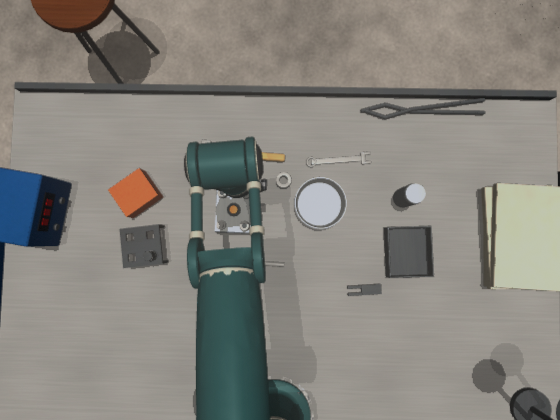

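All three bolts are home (tops 0.098) and the pin hangs in the stand. In the top view the clamp is unmoved at (364,290). The eye bolt is partly hidden by the arm, its shank end now at (284,264), so it was nudged. I'll look at it with the wrist camera.

>>> step_arm --pt "6 19.8 -6.6 0 89.3" --pt "6 19.8 -6.6 0 89.3" --pt "6 19.8 -6.6 0 89.3" --pt "6 19.8 -6.6 0 89.3" --pt "6 19.8 -6.6 0 89.3" --pt "6 19.8 -6.6 0 89.3" --pt "6 19.8 -6.6 0 89.3" --pt "6 19.8 -6.6 0 89.3" --pt "6 19.8 -6.6 0 89.3" --pt "6 19.8 -6.6 0 89.3" --pt "6 19.8 -6.6 0 89.3" --pt "6 19.8 -6.6 0 89.3" --pt "6 19.8 -6.6 0 89.3"

```text
time: 34.2
tool_pos: [0.4521, 0.0327, 0.2134]
tcp_rot: [-2.218, -2.222, 0.004]
wrist_force: [0.4, 0.5, 0.0]
width: 0.707
grip_force: 0.0
```

Run:
```python
from h import *
s,p,d=snap('wrist','w13.png'); P=cloud('wrist',d,s)
m=(P[...,2]>.006)&(P[...,2]<.03)&(abs(P[...,0]-.46)<.075)&(abs(P[...,1]-.05)<.13)
k,l,st,c=cv2.connectedComponentsWithStats(m.astype(np.uint8)); i=1+np.argmax(st[1:,4]); q=P[l==i]
r=cv2.minAreaRect((q[:,:2]*1000).astype(np.float32)); print(st[i],np.round(r[0],1),np.round(r[1],1),round(r[2],1),'ztop',np.percentile(q[:,2],[50,90]))
xy=q[:,:2]; 
a=np.radians(r[2]); v=np.array([np.cos(a),np.sin(a)]) if r[1][0]>r[1][1] else np.array([-np.sin(a),np.cos(a)])
t=(xy-np.array(r[0])/1000)@v; w=(xy-np.array(r[0])/1000)@np.array([-v[1],v[0]])
print('axis',v)
for lo in np.arange(-.055,.055,.01):
    g=(t>=lo)&(t<lo+.01)
    if g.sum()>5: print(round(lo,3),'width',np.round(np.ptp(w[g])*1000,1),'mid',((xy[g].max(0)+xy[g].min(0))/2).round(4),'z',np.percentile(q[g,2],90).round(4))
move((.455,.03,.22),90,s)
```

```text
[ 266  129   43   94 1814] [444.3  36. ] [103.   44.6] 76.7 ztop [0.01333136 0.01477148]
axis [0.2301611  0.97315254]
-0.055 width 13.6 mid [ 0.4486 -0.0138] z 0.0149
-0.045 width 14.9 mid [ 0.4486 -0.0059] z 0.0146
-0.035 width 15.5 mid [0.4492 0.004 ] z 0.0147
-0.025 width 14.9 mid [0.4492 0.0144] z 0.0146
-0.015 width 14.7 mid [0.4498 0.0246] z 0.0147
-0.005 width 15.1 mid [0.4503 0.0346] z 0.0147
0.005 width 33.4 mid [0.4481 0.0464] z 0.0148
0.015 width 42.3 mid [0.4492 0.0565] z 0.0148
0.025 width 44.6 mid [0.4513 0.0655] z 0.0147
0.035 width 41.4 mid [0.453 0.074] z 0.0151
0.045 width 29.7 mid [0.4551 0.0817] z 0.0144
move [-0.27  0.29 -0.66] twist 0.1 | now [0.4521 0.0327 0.2134] yaw 90.11 tilt z [-3.4e-03 -1.0e-04 -1.0e+00] q6 0.02 F [0.4 0.5 0. ] w 6.03 t 34.2
```

```bash
python3 -c "
from h import *
move((.4497,.027,.006),88)"
```

```text
move [-0.57 -0.21 20.78] twist 2.1 | now [0.4524 0.0327 0.2138] yaw 90.09 tilt z [-2.7e-03 -1.0e-04 -1.0e+00] q6 0.02 F [-0.6  0.5  0.1] w 6.03 t 34.25
```

>>> step_arm --pt "6 -0.6 -0.2 5 2.1" --pt "6 -0.6 -0.2 10 2.1" --pt "6 -0.6 -0.2 15 2.1" --pt "6 -0.6 -0.2 18 2.1" --pt "6 -0.6 -0.2 19.5 2.1" --pt "6 -0.6 -0.2 19.5 2.1" --pt "6 -0.6 -0.2 19.5 2.1" --force 50

```text
time: 34.95
tool_pos: [0.4512, 0.0268, 0.0202]
tcp_rot: [-2.26, -2.181, 0.001]
wrist_force: [1.3, -0.5, 0.1]
width: 0.702
grip_force: 0.0
```

```bash
python3 -c "
from h import *
move((.4497,.027,.006),88)"
```

```text
move [ 0.02 -0.15  1.42] twist -0.0 | now [0.4512 0.0268 0.0202] yaw 87.95 tilt z [-7.e-04 -0.e+00 -1.e+00] q6 0.04 F [ 1.3 -0.5  0.1] w 6.0 t 34.95
```

>>> step_arm --pt "6 0 -0.1 1.0 0" --pt "6 0 -0.1 1.4 0" --pt "6 0 -0.1 1.4 0" --pt "0.5 0 -0.1 1.4 0" --pt "0.5 0 -0.1 1.4 0" --pt "0.5 0 -0.1 1.4 0" --pt "0.5 0 -0.1 1.4 0" --pt "0.5 0 -0.1 1.4 0" --pt "0.5 0 -0.1 1.4 0" --pt "0.5 0 -0.1 1.4 0" --pt "0.5 0 -0.1 1.4 0"

```text
time: 36.05
tool_pos: [0.4507, 0.0268, 0.0068]
tcp_rot: [2.261, 2.18, 0.001]
wrist_force: [-1.7, -0.2, 5.0]
width: 0.13
grip_force: 48.8
```

>>> step_arm --pt "0.5 0 0 -4 0" --pt "0.5 0 0 -8 0" --pt "0.5 0 0 -12 0" --pt "0.5 -3 4 -13 0" --pt "0.5 -6 8 -13 0" --pt "0.5 -9 12 -13 0" --pt "0.5 -12 16 -13 0" --pt "0.5 -15.1 19.2 -13 0" --pt "0.5 -15.1 19.2 -13 0" --pt "0.5 -15.1 19.2 -13 0" --pt "0.5 -15.1 19.2 -13 0"

```text
time: 37.15
tool_pos: [0.6351, -0.1303, 0.135]
tcp_rot: [-2.259, -2.179, 0.002]
wrist_force: [-0.8, 0.5, -2.7]
width: 0.13
grip_force: 49.6
```

Run:
```python
from h import *
s,p,d=snap('wrist','w14.png'); P=cloud('wrist',d,s)
m=(P[...,2]>.036)&(P[...,2]<.05)&(np.hypot(P[...,0]-.637,P[...,1]+.123)<.1)
q=(P[m][:,:2]*1000); e=cv2.fitEllipse(cv2.convexHull(q.astype(np.float32))); print('pan',e)
m=(P[...,2]>s['tool_pos'][2]-.02)&(P[...,2]<s['tool_pos'][2]+.025)&(abs(P[...,0]-.637)<.03)&(abs(P[...,1]+.13)<.09)
q=P[m]; print('eye',len(q),q.min(0),q.max(0))
move((.637,-.131,.017),88,s)
cv2.imwrite('pics/w14s.png',p[:,:,::-1])
```

```text
pan ((635.7698974609375, -121.09379577636719), (154.775390625, 154.8654022216797), 61.09639358520508)
eye 9893 [ 0.61259138 -0.17483374  0.13253136] [ 0.65766401 -0.07031772  0.15993255]
move [-0.07  0.23 11.79] twist -0.1 | now [ 0.6351 -0.1303  0.135 ] yaw 87.93 tilt z [-0.0029  0.001  -1.    ] q6 -0.2 F [-0.8  0.5 -2.7] w 1.11 t 37.15
```

View pics/w14s.png

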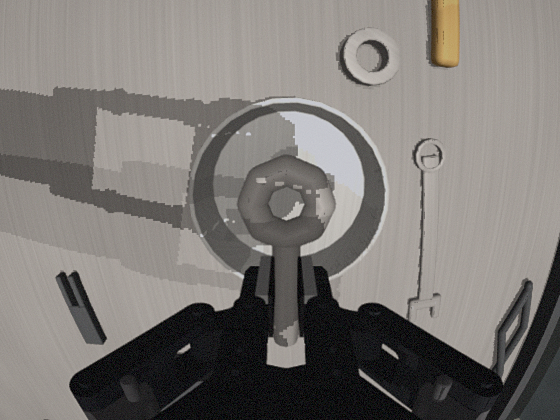

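The eye bolt is held level over the pan: the bolt's centre is at (.635,-.123) and the pan's at (.636,-.121). I'll lower it straight in.

>>> step_arm --pt "0.5 0.1 0 4 0" --pt "0.5 0.1 0 8 0" --pt "0.5 0.1 0 10 0" --pt "0.5 0.1 0 11.2 0" --pt "0.5 0.1 0 11.7 0" --pt "0.5 0.1 0 11.7 0" --pt "0.5 0.1 0 11.7 0" --pt "3 0.1 0 11.7 0" --pt "3 0.1 0 11.7 0" --pt "3 0.1 0 11.7 0" --pt "3 0.1 0 11.7 0" --pt "3 0.1 0 8 0" --pt "3 0.1 0 4 0" --pt "3 0.1 0 0 0" --pt "3 0.1 0 -6 0" --pt "3 0.1 0 -8 0"

```text
time: 38.8
tool_pos: [0.6383, -0.1305, 0.2212]
tcp_rot: [2.258, 2.177, 0.005]
wrist_force: [0.4, 0.5, 0.7]
width: 0.348
grip_force: 0.0
```

Run:
```python
from h import *
s,p,d=snap('wrist','w15.png'); P=cloud('wrist',d,s)
m=(P[...,2]>.012)&(P[...,2]<.035)&(np.hypot(P[...,0]-.6358,P[...,1]+.1211)<.06)
q=P[m]; print('eye in pan',len(q),q.min(0),q.max(0),np.median(q[:,2]))
m=(P[...,2]>.006)&(P[...,2]<.03)&(abs(P[...,0]-.383)<.1)&(abs(P[...,1]+.265)<.1)
if m.any():
    r=cv2.minAreaRect((P[m][:,:2]*1000).astype(np.float32)); print('clamp',m.sum(),r)
move((.42,-.24,.2),90,s)
```

```text
eye in pan 1774 [ 0.61583968 -0.17458309  0.01274105] [ 0.66128519 -0.07155444  0.02149141] 0.01836611337817967
clamp 1185 ((383.8134460449219, -272.6094970703125), (54.4138069152832, 131.06982421875), 19.50950813293457)
move [-11.73 -21.43   2.02] twist -2.1 | now [ 0.6383 -0.1305  0.2212] yaw 87.92 tilt z [ 0.0056 -0.0014 -1.    ] q6 -0.2 F [0.4 0.5 0.7] w 2.97 t 38.8
```

>>> step_arm --pt "6 -14.3 -24.9 2 -2" --pt "6 -14.3 -24.9 2 -2" --pt "6 -14.3 -24.9 2 -2" --pt "6 -14.3 -24.9 2 -2" --pt "6 -14.3 -24.9 2 -2" --pt "6 -14.3 -24.9 2 -2" --pt "6 -14.3 -24.9 2 -2" --pt "6 -14.3 -24.9 2 -2" --pt "6 -14.3 -24.9 2 -2"

```text
time: 39.75
tool_pos: [0.3835, -0.2639, 0.1966]
tcp_rot: [2.222, 2.219, 0.001]
wrist_force: [-0.5, 0.6, 0.0]
width: 0.701
grip_force: 0.0
```

Run:
```python
from h import *
s,p,d=snap('wrist','w16.png'); P=cloud('wrist',d,s)
m=(P[...,2]>.007)&(P[...,2]<.03)&(abs(P[...,0]-.383)<.07)&(abs(P[...,1]+.265)<.09)
k,l,st,c=cv2.connectedComponentsWithStats(m.astype(np.uint8)); i=1+np.argmax(st[1:,4]); q=P[l==i]
r=cv2.minAreaRect((q[:,:2]*1000).astype(np.float32)); print('clamp',st[i],r,'z',np.percentile(q[:,2],[50,90]))
L=p.astype(int).sum(2); 
m=(P[...,2]>.03)&(P[...,2]<.05)&(abs(P[...,0]-.498)<.1)&(abs(P[...,1]+.388)<.09)
if m.sum()>50: print('tray',m.sum(),cv2.minAreaRect((P[m][:,:2]*1000).astype(np.float32)))
move((.38,-.265,.006),90,s)
```

```text
clamp [ 264  129   37   97 2277] ((378.5559997558594, -260.3365173339844), (30.42694854736328, 101.1647720336914), 4.875576019287109) z [0.01428923 0.01526621]
tray 2493 ((496.9137268066406, -386.5881042480469), (150.89004516601562, 130.566162109375), 2.8660500049591064)
move [-0.11 -0.37 19.06] twist -0.1 | now [ 0.3835 -0.2639  0.1966] yaw 89.93 tilt z [ 1.e-03 -2.e-04 -1.e+00] q6 -0.66 F [-0.5  0.6  0. ] w 5.99 t 39.75
```

>>> step_arm --pt "6 -0.4 -0.5 5 -5" --pt "6 -0.4 -0.5 10 -5" --pt "6 -0.4 -0.5 15 -5" --pt "6 -0.4 -0.5 17.5 -5" --pt "6 -0.4 -0.5 18.5 -5" --pt "6 -0.4 -0.5 19.0 -5" --pt "6 -0.4 -0.5 19.0 -5" --pt "1 -0.4 -0.5 19.0 -5" --pt "1 -0.4 -0.5 19.0 -5" --pt "1 -0.4 -0.5 19.0 -5" --pt "1 -0.4 -0.5 19.0 -5" --pt "1 -0.4 -0.5 19.0 -5" --pt "1 -0.4 -0.5 19.0 -5" --pt "1 -0.4 -0.5 19.0 -5" --force 60

```text
time: 41.2
tool_pos: [0.3794, -0.2692, 0.0085]
tcp_rot: [2.121, 2.311, 0.001]
wrist_force: [1.0, 0.7, 5.9]
width: 0.322
grip_force: 59.0
```

```bash
python3 -c "
from h import *
move((.4974,-.3946,.14),92.9)"
```

```text
move [-13.54  10.73 -13.08] twist 2.0 | now [ 0.3794 -0.2692  0.0085] yaw 94.9 tilt z [ 0.0037 -0.0025 -1.    ] q6 -0.76 F [1.  0.7 5.9] w 2.75 t 41.2
```

>>> step_arm --pt "1 0 0 -4 0" --pt "1 0 0 -8 0" --pt "1 0 0 -12 0" --pt "1 -4 3 -13.3 2" --pt "1 -8 6 -13.3 2" --pt "1 -12 9 -13.3 2" --pt "1 -13.5 10.7 -13.3 2" --pt "1 -13.5 10.7 -13.3 2" --pt "1 -13.5 10.7 -13.3 2" --pt "1 -13.5 10.7 -13.3 2"

```text
time: 42.2
tool_pos: [0.4945, -0.3922, 0.1387]
tcp_rot: [-2.163, -2.276, 0.0]
wrist_force: [-0.2, 0.9, -4.5]
width: 0.328
grip_force: 60.9
```

Run:
```python
from h import *
s,p,d=snap('wrist','w17.png'); P=cloud('wrist',d,s); z=s['tool_pos'][2]
m=(P[...,2]>z-.01)&(P[...,2]<z+.02)&(abs(P[...,0]-.4974)<.014)&(abs(P[...,1]+.3866)<.075)
q=P[m]; print('clamp held',len(q),q.min(0),q.max(0))
move((.4974,-.3946,.02),92.9,s)
```

```text
clamp held 7435 [ 0.48340106 -0.43487477  0.13194102] [ 0.51133551 -0.33236963  0.15872119]
move [-0.28  0.29 11.87] twist 0.0 | now [ 0.4945 -0.3922  0.1387] yaw 92.92 tilt z [-0.0017  0.0014 -1.    ] q6 -0.76 F [-0.2  0.9 -4.5] w 2.8 t 42.2
```

>>> step_arm --pt "1 -0.3 0.3 4 0" --pt "1 -0.3 0.3 8 0" --pt "1 -0.3 0.3 10 0" --pt "1 -0.3 0.3 11.5 0" --pt "1 -0.3 0.3 12.1 0" --pt "1 -0.3 0.3 12.1 0" --pt "1 -0.3 0.3 12.1 0" --pt "5 -0.3 0.3 12.1 0" --pt "5 -0.3 0.3 12.1 0" --pt "5 -0.3 0.3 12.1 0" --pt "5 -0.3 0.3 12.1 0" --pt "5 -0.3 0.3 8 0" --pt "5 -0.3 0.3 4 0" --pt "5 -0.3 0.3 0 0" --pt "5 -0.3 0.3 -4 0" --pt "5 -0.3 0.3 -8 0" --pt "5 -0.3 0.3 -8 0"

```text
time: 43.95
tool_pos: [0.5024, -0.399, 0.228]
tcp_rot: [2.154, 2.267, 0.001]
wrist_force: [0.9, -0.2, 0.6]
width: 0.584
grip_force: 0.0
```

Run:
```python
from h import *
s,p,d=snap('wrist','w18.png'); P=cloud('wrist',d,s)
m=(P[...,2]>.01)&(P[...,2]<.03)&(abs(P[...,0]-.4974)<.06)&(abs(P[...,1]+.3866)<.055)
q=P[m]; print('clamp in tray',len(q),q.min(0),q.max(0),np.median(q[:,2]))
a,p2,d2=snap('scene','scene1.png')
s,p,d=snap('top','top2.png'); print(s['tool_pos'])
```

```text
clamp in tray 2000 [ 0.48150079 -0.43855864  0.01016183] [ 0.51524851 -0.33762665  0.02074064] 0.018236201187261686
[ 0.499777   -0.3967843   0.22141831]
```

View pics/scene1.png

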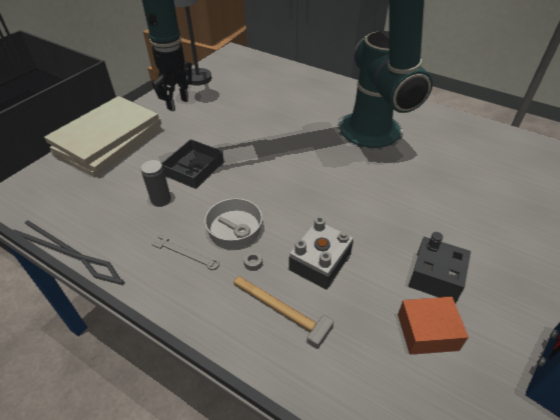

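The scene shows three bolts home in the cover at (298,245), (325,258) and (320,223). The pin hangs in the stand at (436,240), the eye bolt lies in the pan at (235,228) and the clamp in the tray at (192,165). The bench is clear and the bystanders haven't moved. The arm is clear, so I'll hand the job in.

```bash
python3 -c "
from workcell import bot
print(bot.finish_job())"
```

```text
the job is handed in; nothing more can be done
None
```

The job is done and handed in: all three bolts are home in the cover, the drift pin hangs back in the stand, the clamp is in the tray and the eye bolt is in the pan. The final pictures agree, but `finish_job` returned no verdict.

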